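Make up two hardness reference kits

TASK

Make up the two reference kits: lay the large steel test block and the green-mounted specimen in the blue-lined box, and the brass test block and the red-mounted specimen in the grey-lined box, each flat and right way up in the recess of its size (block in the large one, specimen in the small one). Then shut both lids fully; leave the black specimen and the small steel block standing where they are on the bench.

Things in the scene. Friction and masses are not known exactly. Their poses are not given: they have to be found in the camera images.
- steel_block: Large steel hardness test block: grey metal disc, 50 mm diameter, 12 mm high, lying flat. Origin at the centre of its underside, z up.
- brass_block: Brass hardness test block: yellow metal disc, 50 mm diameter, 10 mm high, lying flat. Origin at the centre of its underside, z up.
- green_specimen: Metal sample mounted in a green resin cylinder, 30 mm diameter, 22 mm high, polished face up. Origin at the centre of its underside, z up.
- red_specimen: Brass sample mounted in a red resin cylinder, 25 mm diameter, 18 mm high, polished face up. Origin at the centre of its underside, z up.
- box_blue: Fixed wooden box, blue felt lining, 90x206 mm (x, y), walls 6 thick, 26 high. Origin: centre of underside. x: from catch (front, robot's side) to hinge (back); y: to the left; z up. Lining surface at z = 10 mm with 2 round recesses 4 mm deep (floor z = 6): large, 66 mm wide, for a block, centred at x 0, y +44 mm; small, 46 mm wide, for a specimen, at x 0, y -52 mm. Inside 78x194 mm.
- box_grey: Fixed wooden box, grey felt lining, 90x206 mm (x, y), walls 6 thick, 26 high. Origin: centre of underside. x: from catch (front, robot's side) to hinge (back); y: to the left; z up. Lining surface at z = 10 mm with 2 round recesses 4 mm deep (floor z = 6): large, 66 mm wide, for a block, centred at x 0, y +44 mm; small, 46 mm wide, for a specimen, at x 0, y -52 mm. Inside 78x194 mm.
- box_blue_lid (a joint): Lid of the blue-lined box, rad: 0 fully shut, 1.65 to 1.8 open at the start, free edge about 115 mm above the bench. Hinge line along the box's y at its x +45, z 26 mm. 90 mm from hinge to free edge, 206 mm long, 14 thick; shut, its top is at z = 40 mm. Stiff hinge (0.1 N m): stays where it is left, so push it over from behind and press it down all the way.
- box_grey_lid (a joint): Lid of the grey-lined box, rad: 0 fully shut, 1.65 to 1.8 open at the start, free edge about 115 mm above the bench. Hinge line along the box's y at its x +45, z 26 mm. 90 mm from hinge to free edge, 206 mm long, 14 thick; shut, its top is at z = 40 mm. Stiff hinge (0.1 N m): stays where it is left, so push it over from behind and press it down all the way.
- black_specimen: Bystander, not for a kit: metal sample in a black resin cylinder, 30 mm diameter, 19 mm high. Origin at the centre of its underside. (Behind the middle of the work stands a fixed press cabinet 0.28 m high, from x = 0.60 m back and y = -0.10 to 0.30 m, its knobs out to x = 0.578 m: swing clear of it.)
- small_block: Bystander, not for a kit: small plain steel disc, 36 mm diameter, 12 mm high. Origin at the centre of its underside.

How it is judged:
By the outcome, as a careful person would: the job done as asked, in the order asked, and still so for the second after the job is handed in, with the robot touching nothing.
It also fails if it takes over 128 s, if anything falls off the work surface, if the arm or the gripper's body presses on something with over 40 N, if the wrist force passes 120 N, or if a joint passes its speed limit or range.

ROBOT

A 6-joint arm with a two-finger parallel gripper is mounted at the origin on a cart in front of the work surface, level with it; the furniture and walls round the work are solid. World frame = base frame: x ahead of the robot, y to its left, z up, the work surface at z = 0. Lengths are in m, angles in rad, forces in N, time in s.
With the tool pointing down it reaches from about 0.375 to 0.975 m from the base axis. Payload 3.8 kg.
Tool frame: the origin (TCP) lies midway between the tips of the shut fingers; the grasp point (between the pads) lies 19 mm behind it; z points along the fingers, y is the line along which they close (so a half turn about z gives the same grasp; the last joint's range is limited). The gripper opens to 85 mm and grips with 20 to 120 N. Pads are 22 mm wide; open, the fingers measure 114 mm over their backs; the gripper's body (76 mm by 85 mm) begins 54 mm behind the grasp point. The pads swing forward as they close: fully open they stand 13 mm farther back than shut.
Start: joints at [-1.158, 0.264, 1.604, -0, 1.274, -0.037], TCP at [0.293, -0.608, 0.231] pointing down, gripper open.
Joint ranges: [-2.63, 2.63], [-0.94, 2.18], [0.31, 2.57], [-1.31, 4.45], [0, 2.66], [-2.55, 2.55]. Speed limits (rad/s): [2.57, 2.57, 3.14, 3.14, 3.14, 3.14].

INTERFACE

Orientations are given as a rotation vector (axis times angle).
In Python, from workcell import read_state, vision, ticket gives the robot as it stands. The module is installed in compiled form; this text tells all that it offers.
- The arm moves only by the tool jog_arm, never from a script. Its arguments are lists of equal length, an entry for each row: "turn": the turn, a rotation vector about the tool's x, y, z in rad, a list of three; "delta_pos": the shift along the tool's x, y, z in m, a list of three; "gripper": the finger opening in m, from 0 to 0.0854. In form: {"turn": [[rx, ry, rz], ...], "delta_pos": [[dx, dy, dz], ...], "gripper": [gripper, ...]}. A call has 1 to 20 rows; each row shifts and turns the commanded pose from where the row before left it, along the tool's axes as they then stand; what a row does not reach is not made up. A row lasts 1/12 s, in which the tool goes at most 41.7 mm and 7.16 degrees, less where a joint would pass 70% of its speed; a pose out of reach is approached as far as the arm can. A call with a gripper value outside its range is refused whole. The fingers move at their own pace and stop on an object; "grip_force" is the grip in N (left out, the last holds). Time passes only in rows, so rows that do not move let the fingers close. It gives the time, the measured TCP pose, the force, the opening and the grip force at its end, in the units of the state.
- read_state(): the state, without advancing time (a new reading comes with each control period).
- vision.read_camera(name): name is "scene" or "top"; returns the picture (384x512x3 uint8, red, green, blue); there is no depth.
- vision.calibration(name): a dict with "vfov" (degrees; the focal length in pixels is half the picture's height over the tangent of half this angle, whatever the lens; pixels are square), "cx", "cy" (the principal point, pixels), "R" (3x3) and "t" (3): a world point X has camera coordinates R X + t. Camera axes: x right, y down, z forward; pixel columns grow to the right and rows downward; lengths in m; the calibration is good to about 2 mm. A picture is of the moment at which its call begins. calibration takes no time and is no camera call.
- ticket.finish_job(): hands the job in; it is judged then, once.
The state is a dict: "time": time; "q": joint angles; "joint_vel": joint speeds; "joint_torque": joint torques, N m; "tool_pos": TCP position; "tcp_rot": TCP orientation; "wrist_force": force on the tool from outside, world axes, zero at the start; "torque": the same for the moment, N m; "width": opening from 0.0 (shut) to 1.0 (fully open); "grip_force": force on a finger pad.
Only numpy, scipy, OpenCV 4.12 (cv2) and the standard library are available. Lean on these libraries where they do the work, as an engineer would, in place of code of your own. Each camera call takes 0.05 s, during which the arm holds its last target. There are 200 camera calls.

## Working session

There is one attempt and no reset: what is moved stays moved. The work goes in short steps, Python scripts to look and compute and a tool call to move; the robot and the scene stay as the last step left them, time stands still between calls to the robot, and variables do not carry over. Pictures are saved under pics/ and viewed, at most 14 in all, crops included, and the job is handed in when it is done.

Besides the shell and the picture viewer there is one more tool, called by a JSON object that holds its "fn" and its "kwargs", one argument or row to a line. jog_arm: Moves the arm, as the interface text tells. Its arguments: {"type":"object","properties":{"turn":{"type":"array","items":{"type":"array","items":{"type":"number"}}},"delta_pos":{"type":"array","items":{"type":"array","items":{"type":"number"}}},"gripper":{"type":"array","items":{"type":"number"}},"grip_force":{"type":"number"}},"required":["turn","delta_pos","gripper"]}

```bash
mkdir -p pics; cat > h.py <<'E'
import numpy as np,cv2
from workcell import read_state,vision
def snap(n,f):
    im=vision.read_camera(n); cv2.imwrite('pics/'+f,im[:,:,::-1]); return im
def cal(n):
    c=vision.calibration(n); f=192/np.tan(np.radians(c['vfov'])/2); return f,c['cx'],c['cy'],np.array(c['R']),np.array(c['t'])
def ray(n,u,v,z):
    f,cx,cy,R,t=cal(n); d=R.T@np.array([(u-cx)/f,(v-cy)/f,1]); o=-R.T@t
    return o+d*(z-o[2])/d[2]
def proj(n,X):
    f,cx,cy,R,t=cal(n); p=R@np.array(X)+t; return f*p[0]/p[2]+cx,f*p[1]/p[2]+cy
E
python3 - <<'E'
from h import *
a=snap('top','top0.png');b=snap('scene','scene0.png')
for n in('top','scene'):
    f,cx,cy,R,t=cal(n);print(n,f,cx,cy,(-R.T@t).round(3),R.round(2).tolist(), vision.calibration(n).keys())
s=read_state();print(s)
E
```

```text
top 405.7454747978347 257.2900482351482 193.03383858582606 [ 0.518 -0.017  1.205] [[0.01, -1.0, -0.01], [-1.0, -0.01, -0.05], [0.05, 0.01, -1.0]] dict_keys(['vfov', 'cx', 'cy', 'R', 't'])
scene 482.5762957092746 260.6267176048908 196.69337044552256 [-0.145  0.589  0.911] [[-0.62, -0.78, 0.02], [-0.54, 0.41, -0.73], [0.57, -0.47, -0.68]] dict_keys(['vfov', 'cx', 'cy', 'R', 't'])
{'time': 0.1, 'q': array([-1.15787977e+00,  2.64727814e-01,  1.60530971e+00,  7.48416208e-06,
        1.27370180e+00, -3.69165074e-02]), 'joint_vel': array([-6.06034866e-04, -3.12399404e-03, -3.19997229e-03,  1.14534967e-05,
        8.04913742e-04, -2.61357357e-03]), 'joint_torque': array([-4.53797588e-05, -5.16709363e+01, -3.68589735e+01, -4.15067609e-05,
        6.27748886e-03,  2.37593945e-06]), 'tool_pos': array([ 0.29321063, -0.60721583,  0.23001381]), 'tcp_rot': array([-3.06040818e+00, -7.00179696e-01,  6.18748274e-04]), 'wrist_force': array([-0.68016269,  0.41161612, -0.01140149]), 'torque': array([-0.00063277,  0.00302219,  0.02078359]), 'grip_force': 0.0, 'width': 1.0002587768195816}
```

View pics/top0.png

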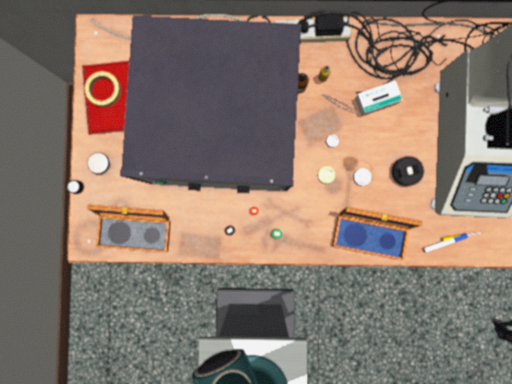

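View pics/scene0.png

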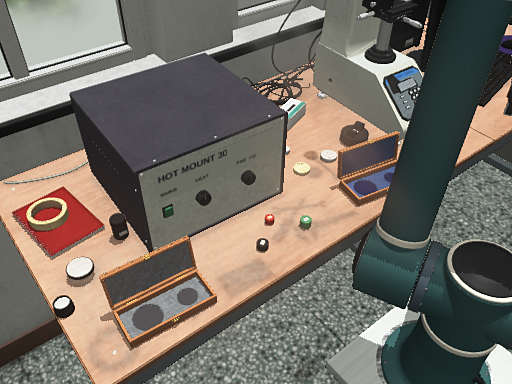

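The top view shows the steel block at about (362,177), brass (327,174), red (254,211), green (277,233), black (230,230) and the small block (333,141). The grey box is at (134,234), the blue one at (371,237), both lids open. I'll measure these finely now.

```bash
python3 - <<'E'
from h import *
a=cv2.imread('pics/top0.png')
L=cv2.resize(a[130:265,80:200],None,fx=4,fy=4,interpolation=cv2.INTER_CUBIC)
M=cv2.resize(a[130:265,310:430],None,fx=4,fy=4,interpolation=cv2.INTER_CUBIC)
cv2.imwrite('pics/c1.png',np.hstack([L[:,:390],M[:,:400]]))
hsv=cv2.cvtColor(a,cv2.COLOR_BGR2HSV)
def cc(name,lo,hi,win,z):
    x0,y0,x1,y1=win
    m=cv2.inRange(hsv[y0:y1,x0:x1],lo,hi); n,l,st,ce=cv2.connectedComponentsWithStats(m)
    i=1+np.argmax(st[1:,4]); u,v=ce[i]+[x0,y0]; print(name,(u.round(1),v.round(1)),st[i],ray('top',u,v,z).round(4))
cc('steel',(0,0,150),(180,50,255),(345,160,382,195),.012)
cc('brass',(22,60,120),(40,255,255),(312,160,342,190),.010)
cc('small',(0,0,150),(180,50,255),(322,130,345,152),.012)
cc('green',(45,80,40),(85,255,255),(262,220,292,246),.020)
cc('red',(0,150,60),(6,255,255),(240,200,268,222),.018)
cc('black',(0,0,0),(180,255,70),(218,218,242,242),.015)
b=cv2.inRange(hsv,(105,80,30),(130,255,255))[210:262,325:415]
c=max(cv2.findContours(b,0,2)[0],key=cv2.contourArea)+[325,210]
r=cv2.minAreaRect(c);print('blue',r,[ray('top',*p,.01).round(4).tolist() for p in cv2.boxPoints(r)])
b=cv2.inRange(hsv,(0,0,40),(180,70,200))[214:255,95:172]
c=max(cv2.findContours(b,0,2)[0],key=cv2.contourArea)+[95,214]
r=cv2.minAreaRect(c);print('grey',r,[ray('top',*p,.01).round(4).tolist() for p in cv2.boxPoints(r)])
E
```

```text
steel (np.float64(362.1), np.float64(176.4)) [  9   8  17  18 244] [ 0.6294 -0.3172  0.012 ]
brass (np.float64(327.2), np.float64(168.3)) [ 7  6 16  7 27] [ 0.6524 -0.2146  0.01  ]
small (np.float64(332.1), np.float64(140.5)) [  4   5  13  12 130] [ 0.7349 -0.2283  0.012 ]
green (np.float64(276.4), np.float64(233.5)) [10  9 10 10 55] [ 0.4586 -0.0663  0.02  ]
red (np.float64(253.5), np.float64(210.5)) [10  7  8  8 32] [0.5245 0.0012 0.018 ]Traceback (most recent call last):
  File "<stdin>", line 16, in <module>
  File "<stdin>", line 10, in cc
    return _wrapfunc(a, 'argmax', axis=axis, out=out, **kwds)
    return bound(*args, **kwds)
ValueError: attempt to get argmax of an empty sequence
```

View pics/c1.png

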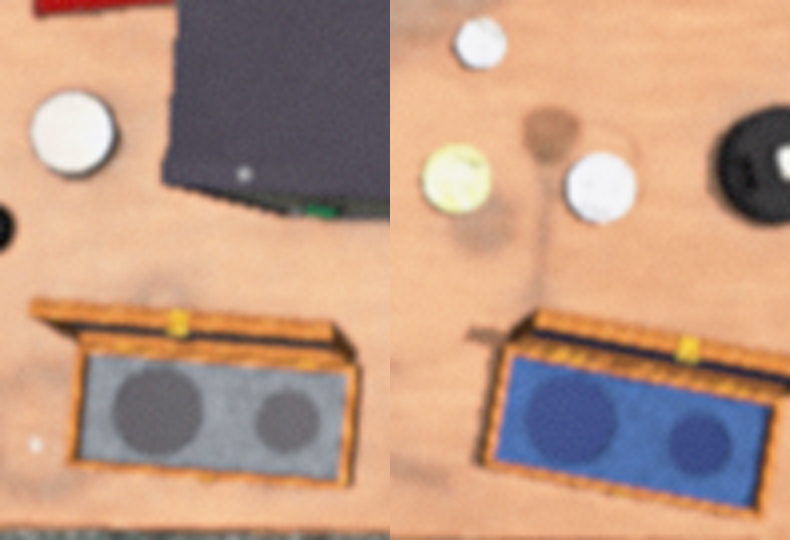

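The zoomed crop shows both boxes clearly, with the large recesses on the left (+y). Grey recesses are at about (119,232) and (151.5,234.5), blue ones at (354.6,234) and (387,240.6). Next I'll refine these with masks.

```bash
python3 - <<'E'
from h import *
a=cv2.imread('pics/top0.png')
hsv=cv2.cvtColor(a,cv2.COLOR_BGR2HSV)
U=lambda u,v,z:ray('top',u,v,z)
def circ(name,u,v,w,z,f):
    u0,v0=int(round(u))-w,int(round(v))-w
    p=a[v0:v0+2*w+1,u0:u0+2*w+1].astype(float); m=f(p,hsv[v0:v0+2*w+1,u0:u0+2*w+1]).astype(np.uint8)
    n,l,st,ce=cv2.connectedComponentsWithStats(m); i=1+np.argmax(st[1:,4]); c=ce[i]+[u0,v0]
    X=U(*c,z); print(name,c.round(1),'diam',round(2*np.sqrt(st[i,4]/np.pi)/405.7*(1.205-z)*1000,1),X.round(4)); return X
g=lambda p,h:p.mean(2)<108
B={}
for n,l,s,ch,th in(('grey',(119,232.4),(151.6,234.6),None,None),('blue',(354.6,234.1),(387.1,240.6),None,None)):
    def f(p,h):
        t,_=cv2.threshold(p.mean(2).astype(np.uint8)[4:-4,4:-4] if 0 else p.mean(2).astype(np.uint8),0,255,cv2.THRESH_BINARY+cv2.THRESH_OTSU); return p.mean(2)<t
    A=circ(n+'L',*l,12 if 1 else 0,.006,f); C=circ(n+'S',*s,9,.006,f)
    y=(A-C)/np.linalg.norm(A-C); x=np.array([y[1],-y[0],0]); print('dist',np.linalg.norm(A-C),'yaw',np.degrees(np.arctan2(-y[0],y[1])),'origin',((A-44/1e3*y)+(C+.052*y))/2)
circ('brass',327,174.2,11,.010,lambda p,h:(p[:,:,2]-p[:,:,0]<130)&(p[:,:,1]>190))
circ('steel',362,176.5,12,.012,lambda p,h:h[:,:,1]<60)
circ('small',332.5,140.5,9,.012,lambda p,h:h[:,:,1]<60)
circ('black',230,230,8,.015,lambda p,h:p.mean(2)<90)
circ('green',276.5,233.5,8,.018,lambda p,h:p[:,:,2]<p[:,:,1])
circ('red',253.5,210.5,8,.014,lambda p,h:(p[:,:,1]<105)|(h[:,:,1]>170))
print('blackscene')
for n in('green','red','brass','steel'):pass
E
```

```text
greyL [118.9 232.3] diam 67.1 [0.4547 0.3978 0.006 ]
greyS [151.4 235. ] diam 46.9 [0.4482 0.3015 0.006 ]
dist 0.09655966721146336 yaw -3.8731789115012725 origin [0.45172247 0.3536111  0.006     ]
blueL [355.  234.6] diam 68.2 [ 0.458  -0.2982  0.006 ]
blueS [387.1 240.9] diam 46.7 [ 0.4408 -0.3923  0.006 ]
dist 0.09567055203403253 yaw -10.355172345078214 origin [ 0.4501323 -0.3413209  0.006    ]
brass [327.  172.8] diam 56.7 [ 0.6389 -0.2143  0.01  ]
steel [362.3 176.5] diam 53.3 [ 0.6291 -0.3177  0.012 ]
small [332.1 140.4] diam 38.3 [ 0.7353 -0.2284  0.012 ]
black [226.  229.6] diam 9.4 [0.4675 0.0809 0.015 ]
green [276.4 233.5] diam 29.9 [ 0.4585 -0.0666  0.018 ]
red [252.5 210.7] diam 16.2 [0.524  0.0041 0.014 ]
blackscene
```

{"fn": "jog_arm", "kwargs": {
  "turn": [
    [0, 0, 0.1053],
    [0, 0, 0.1053],
    [0, 0, 0.1053],
    [0, 0, 0.1053],
    [0, 0, 0.1053],
    [0, 0, 0.1053],
    [0, 0, 0],
    [0, 0, 0],
    [0, 0, 0],
    [0, 0, 0],
    [0, 0, 0],
    [0, 0, 0],
    [0, 0, 0],
    [0, 0, 0],
    [0, 0, 0],
    [0, 0, 0],
    [0, 0, 0],
    [0, 0, 0],
    [0, 0, 0],
    [0, 0, 0]
  ],
  "delta_pos": [
    [0, 0, 0],
    [0, 0, 0],
    [0, 0, 0],
    [0, 0, 0],
    [0, 0, 0],
    [0, 0, 0],
    [0.0214, -0.0266, 0],
    [0.0214, -0.0266, 0],
    [0.0214, -0.0266, 0],
    [0.0214, -0.0266, 0],
    [0.0214, -0.0266, 0],
    [0.0214, -0.0266, 0],
    [0.0214, -0.0266, 0],
    [0.0214, -0.0266, 0],
    [0.0214, -0.0266, 0],
    [0.0214, -0.0266, 0],
    [0.0214, -0.0266, 0],
    [0.0214, -0.0266, 0],
    [0.0214, -0.0266, 0],
    [0, 0, 0]
  ],
  "gripper": [0.07, 0.07, 0.07, 0.07, 0.07, 0.07, 0.07, 0.07, 0.07, 0.07, 0.07, 0.07, 0.07, 0.07, 0.07, 0.07, 0.07, 0.07, 0.07, 0.07],
  "grip_force": 40
}}

```text
time: 1.77
tool_pos: [0.6337, -0.313, 0.2303]
tcp_rot: [-3.126, 0.278, -0.002]
wrist_force: [0.2, 0.0, 1.0]
width: 0.82
grip_force: 0.0
```

```bash
cat >> h.py <<'E'
from scipy.spatial.transform import Rotation as Ro
def plan(x,y,z,yaw=None):
    s=read_state(); R=Ro.from_rotvec(s['tcp_rot']).as_matrix(); X=R[:,0]; cy=np.degrees(np.arctan2(X[1],X[0]))
    d=np.array([x,y,z])-s['tool_pos']
    print('t',round(s['time'],2),'pos',s['tool_pos'].round(4),'yaw',cy.round(2),'tilt',np.degrees(np.arccos(-R[2,2])).round(2),'w',round(s['width']*85.4,1),'F',s['wrist_force'].round(1),'q6',s['q'][5].round(2))
    if yaw is not None:
        print('turn tz rad',np.radians(cy-yaw).round(4)); R=Ro.from_euler('z',yaw,degrees=True).as_matrix()@np.diag([1,-1,-1])
    print('tool delta',(R.T@d).round(4),'len',np.linalg.norm(d).round(3))
E
python3 -c "
from h import *
plan(.629,-.3177,.002,-10.4)"
```

```text
t 1.77 pos [ 0.6337 -0.313   0.2303] yaw -10.16 tilt 0.19 w 70.0 F [0.2 0.  1. ] q6 1.25
turn tz rad 0.0042
tool delta [-0.0038  0.0054  0.2283] len 0.228
```

{"fn": "jog_arm", "kwargs": {
  "turn": [
    [0, 0, 0.0042],
    [0, 0, 0],
    [0, 0, 0],
    [0, 0, 0],
    [0, 0, 0],
    [0, 0, 0],
    [0, 0, 0],
    [0, 0, 0],
    [0, 0, 0],
    [0, 0, 0],
    [0, 0, 0],
    [0, 0, 0],
    [0, 0, 0],
    [0, 0, 0],
    [0, 0, 0],
    [0, 0, 0],
    [0, 0, 0],
    [0, 0, 0]
  ],
  "delta_pos": [
    [-0.0038, 0.0054, 0.01],
    [0, 0, 0.035],
    [0, 0, 0.035],
    [0, 0, 0.035],
    [0, 0, 0.035],
    [0, 0, 0.03],
    [0, 0, 0.02],
    [0, 0, 0.015],
    [0, 0, 0.008],
    [0, 0, 0.0053],
    [0, 0, 0],
    [0, 0, 0],
    [0, 0, 0],
    [0, 0, 0],
    [0, 0, 0],
    [0, 0, 0],
    [0, 0, 0],
    [0, 0, 0]
  ],
  "gripper": [0.07, 0.07, 0.07, 0.07, 0.07, 0.07, 0.07, 0.07, 0.07, 0.07, 0.07, 0.04, 0.04, 0.04, 0.04, 0.04, 0.04, 0.04]
}}

```text
time: 3.27
tool_pos: [0.6266, -0.3236, 0.0055]
tcp_rot: [3.126, -0.292, 0.006]
wrist_force: [-0.1, 0.6, 5.8]
width: 0.548
grip_force: 41.3
```

```bash
python3 -c "
from h import *
plan(.629,-.3177,.002,-10.4)
a=snap('scene','s1.png'); cv2.imwrite('pics/s1c.png',cv2.resize(a[100:220,270:400,::-1],None,fx=5,fy=5))"
```

```text
t 3.27 pos [ 0.6266 -0.3236  0.0055] yaw -10.65 tilt 0.23 w 46.8 F [-0.1  0.6  5.8] q6 1.24
turn tz rad -0.0044
tool delta [ 0.0013 -0.0063  0.0035] len 0.007
```

View pics/s1c.png

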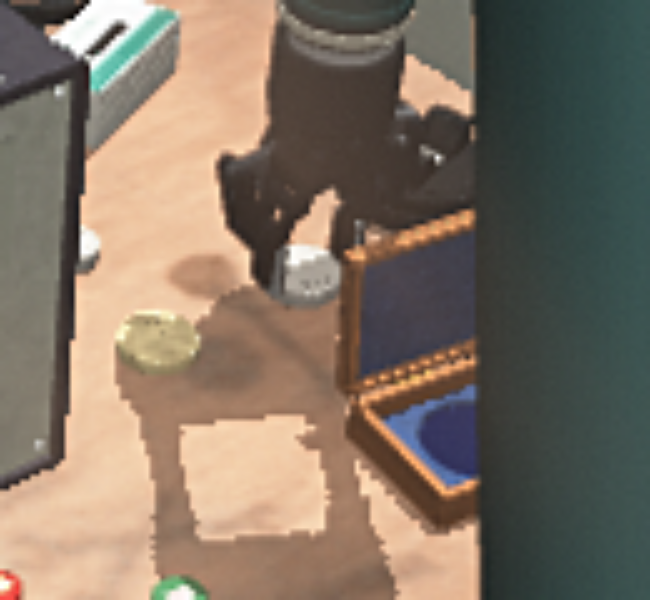

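The crop shows the steel disc between the fingers behind the blue lid, looking gripped. I'll lift it a little and check.

{"fn": "jog_arm", "kwargs": {
  "turn": [
    [0, 0, 0],
    [0, 0, 0],
    [0, 0, 0],
    [0, 0, 0],
    [0, 0, 0],
    [0, 0, 0],
    [0, 0, 0],
    [0, 0, 0],
    [0, 0, 0],
    [0, 0, 0],
    [0, 0, 0],
    [0, 0, 0]
  ],
  "delta_pos": [
    [0, 0, -0.01],
    [0, 0, -0.02],
    [0, 0, -0.035],
    [0, 0, -0.035],
    [0, 0, -0.035],
    [0, 0, -0.035],
    [0, 0, -0.02],
    [0, 0, -0.01],
    [0, 0, 0],
    [0, 0, 0],
    [0, 0, 0],
    [0, 0, 0]
  ],
  "gripper": [0.04, 0.04, 0.04, 0.04, 0.04, 0.04, 0.04, 0.04, 0.04, 0.04, 0.04, 0.04]
}}

```text
time: 4.32
tool_pos: [0.6234, -0.3219, 0.1995]
tcp_rot: [-3.126, 0.292, 0.008]
wrist_force: [-0.1, -0.4, -1.3]
width: 0.552
grip_force: 41.6
```

```bash
python3 -c "
from h import *
plan(.629,-.3177,.002,-10.4)
a=snap('scene','s2.png'); print(proj('scene',read_state()['tool_pos'])); cv2.imwrite('pics/s2c.png',cv2.resize(a[40:160,280:410,::-1],None,fx=5,fy=5))"
```

```text
t 4.32 pos [ 0.6234 -0.3219  0.1995] yaw -10.67 tilt 0.31 w 47.1 F [-0.1 -0.4 -1.3] q6 1.24
turn tz rad -0.0047
tool delta [ 0.0048 -0.0051  0.1975] len 0.198
(np.float64(339.7081895510649), np.float64(100.18586464279726))
```

View pics/s2c.png

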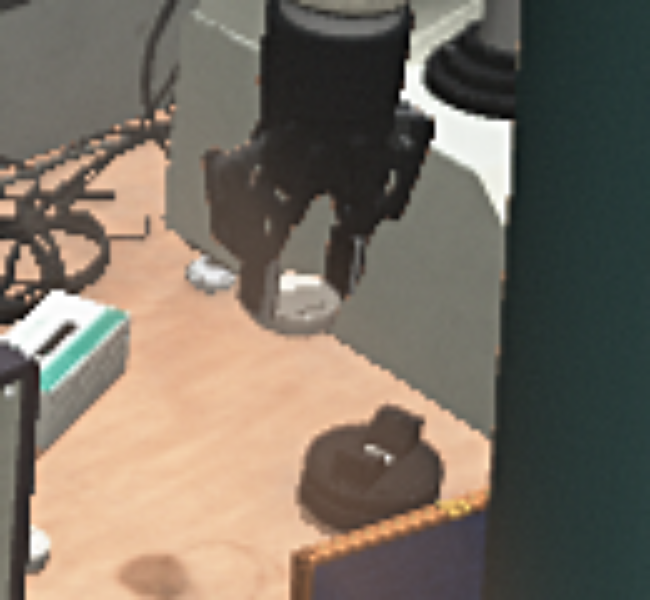

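{"fn": "jog_arm", "kwargs": {
  "turn": [
    [0, 0, -0.0047],
    [0, 0, 0],
    [0, 0, 0],
    [0, 0, 0],
    [0, 0, 0],
    [0, 0, 0],
    [0, 0, 0],
    [0, 0, 0],
    [0, 0, 0],
    [0, 0, 0],
    [0, 0, 0],
    [0, 0, 0],
    [0, 0, 0],
    [0, 0, 0],
    [0, 0, 0],
    [0, 0, 0],
    [0, 0, 0],
    [0, 0, 0]
  ],
  "delta_pos": [
    [0, 0.0063, 0],
    [-0.015, 0, 0],
    [-0.028, 0, 0],
    [-0.035, 0, 0],
    [-0.035, 0, 0],
    [-0.033, 0, 0],
    [-0.02, 0, 0],
    [-0.0084, 0, 0],
    [0, 0, 0],
    [0, 0, 0.015],
    [0, 0, 0.03],
    [0, 0, 0.03],
    [0, 0, 0.03],
    [0, 0, 0.0207],
    [0, 0, 0],
    [0, 0, 0],
    [0, 0, 0],
    [0, 0, 0]
  ],
  "gripper": [0.04, 0.04, 0.04, 0.04, 0.04, 0.04, 0.04, 0.04, 0.04, 0.04, 0.04, 0.04, 0.04, 0.04, 0.04, 0.04, 0.04, 0.04]
}}

```text
time: 5.87
tool_pos: [0.4544, -0.2988, 0.0795]
tcp_rot: [3.127, -0.284, 0.006]
wrist_force: [-0.7, -0.4, -2.3]
width: 0.548
grip_force: 41.8
```

```bash
python3 -c "
from h import *
plan(.4541,-.2975,.0125,-10.4)
a=snap('top','t3.png'); b=snap('scene','s3.png');plan(.4541,-.2975,.0125,-10.4)
cv2.imwrite('pics/s3c.png',np.hstack([cv2.resize(a[190:270,320:420,::-1],(400,320)),cv2.resize(b[130:230,320:420,::-1],(400,320))]))"
```

```text
t 5.87 pos [ 0.4544 -0.2988  0.0795] yaw -10.39 tilt 0.24 w 46.8 F [-0.7 -0.4 -2.3] q6 1.12
turn tz rad 0.0002
tool delta [-0.0005 -0.0013  0.067 ] len 0.067
t 5.97 pos [ 0.4539 -0.2986  0.0794] yaw -10.39 tilt 0.23 w 46.9 F [ 0.6 -0.8 -1.6] q6 1.12
turn tz rad 0.0001
tool delta [-0.     -0.0011  0.0669] len 0.067
```

View pics/s3c.png

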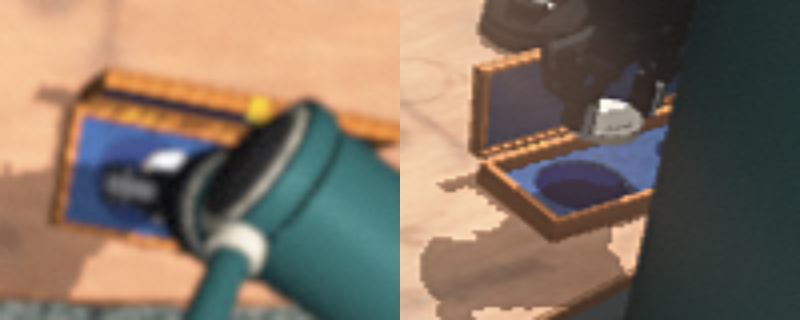

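The disc is held over the blue large recess (scene crop (613,118)), a little towards the lid. I'll cast a ray to see how far off it is.

```bash
python3 -c "
from h import *
b=cv2.imread('pics/s3.png')[:,:,::-1]
h=cv2.cvtColor(b,cv2.COLOR_RGB2HSV)[150:180,355:395]
m=((h[:,:,1]<60)&(h[:,:,2]>110)).astype(np.uint8)
n,l,st,ce=cv2.connectedComponentsWithStats(m); i=1+np.argmax(st[1:,4]); print(st[i],ce[i]+[355,150])
x0,y0,w,hh=st[i][:4]
print(ray('scene',373.2,166.9,.086),ray('scene',*(ce[i]+[355,150]),.082), proj('scene',[.454,-.2986,.0794]))
a=cv2.imread('pics/t3.png')[:,:,::-1]; h=cv2.cvtColor(a,cv2.COLOR_RGB2HSV)[220:245,345:385]
m=((h[:,:,1]<60)&(h[:,:,2]>150)).astype(np.uint8);ys,xs=np.nonzero(m);
c=[ray('top',x+345,y+220,.085)[:2] for x,y in zip(xs,ys)]; c=np.array(c); print(len(c),c.max(0),c.min(0))
"
```

```text
[ 10  11  16  15 140] [373.00714286 167.95714286]
[ 0.45017493 -0.29642268  0.086     ] [ 0.45029934 -0.29684235  0.082     ] (np.float64(372.2499442544215), np.float64(167.7595936788584))
41 [ 0.48308851 -0.28504861] [ 0.45103347 -0.35909838]
```

{"fn": "jog_arm", "kwargs": {
  "turn": [
    [0, 0, 0],
    [0, 0, 0],
    [0, 0, 0],
    [0, 0, 0],
    [0, 0, 0],
    [0, 0, 0],
    [0, 0, 0],
    [0, 0, 0],
    [0, 0, 0],
    [0, 0, 0]
  ],
  "delta_pos": [
    [0, 0, 0.015],
    [0, 0, 0.02],
    [0, 0, 0.015],
    [0, 0, 0.008],
    [0, 0, 0.004],
    [0, 0, 0],
    [0, 0, 0.002],
    [0, 0, 0],
    [0, 0, 0],
    [0, 0, 0]
  ],
  "gripper": [0.04, 0.04, 0.04, 0.04, 0.04, 0.04, 0.04, 0.04, 0.04, 0.04]
}}

```text
time: 6.8
tool_pos: [0.4528, -0.2979, 0.0141]
tcp_rot: [3.128, -0.285, 0.002]
wrist_force: [-0.5, -0.2, -2.0]
width: 0.549
grip_force: 41.8
```

```bash
python3 -c "
from h import *
plan(.4541,-.2975,.0125,-10.4)
b=snap('scene','s4.png')
cv2.imwrite('pics/s4c.png',cv2.resize(b[140:230,320:420,::-1],(700,630)[:2] if 0 else (660,594)))"
```

```text
t 6.8 pos [ 0.4528 -0.2979  0.0141] yaw -10.4 tilt 0.08 w 46.9 F [-0.5 -0.2 -2. ] q6 1.12
turn tz rad 0.0001
tool delta [ 0.0012 -0.0006  0.0016] len 0.002
```

View pics/s4c.png

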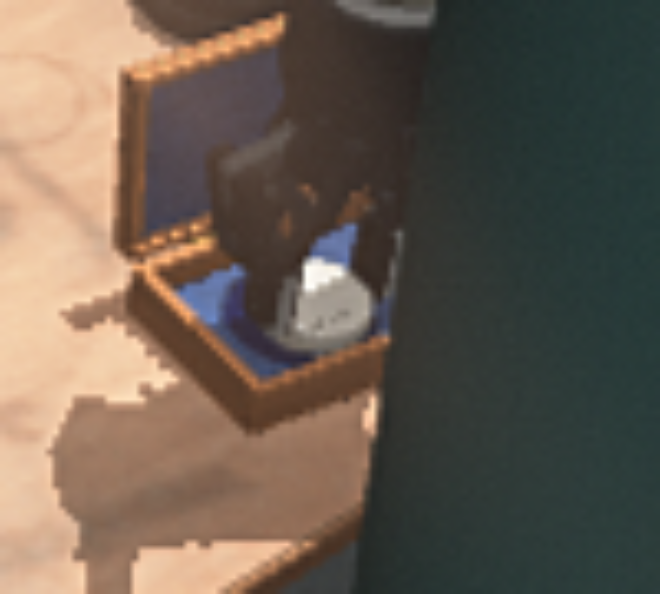

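The disc is above the recess, apparently a few mm to the right of its centre (crop about (325,305)). I'll compare it with the recess in the same view.

```bash
python3 -c "
from h import *
b=cv2.imread('pics/s3.png')[:,:,::-1].astype(int)
w=b[178:200,350:385]; m=((w[:,:,2]>w[:,:,0]+20)&(w[:,:,2]<125)).astype(np.uint8)
n,l,st,ce=cv2.connectedComponentsWithStats(m); i=1+np.argmax(st[1:,4]); c=cv2.findContours((l==i).astype(np.uint8),0,2)[0][0]+[350,178]
print(st[i],cv2.fitEllipse(c), ray('scene',*cv2.fitEllipse(c)[0],.008))
b=cv2.imread('pics/s4.png')[:,:,::-1]
h=cv2.cvtColor(b,cv2.COLOR_RGB2HSV)[175:200,355:380]
m=((h[:,:,1]<60)&(h[:,:,2]>105)).astype(np.uint8)
n,l,st,ce=cv2.connectedComponentsWithStats(m); i=1+np.argmax(st[1:,4]); c=ce[i]+[355,175]; print(st[i],c,ray('scene',*c,.016),ray('scene',*c,.014))
"
```

```text
[  3   2  22   9 100] ((362.7384033203125, 184.7604217529297), (8.547301292419434, 18.863632202148438), 89.0609130859375) [ 0.47010682 -0.2951689   0.008     ]
[  7   4  15  14 138] [369.12318841 186.25362319] [ 0.44934891 -0.29701238  0.016     ] [ 0.45067701 -0.29899089  0.014     ]
```

```bash
python3 -c "
from h import *
print(ray('scene',365.6,187.5,.008))
# box corner check: front-left corner of box top z=.026 predicted px in s4c crop
O=np.array([.4501,-.3413,0]);y=np.radians(-10.4);X=np.array([np.cos(y),np.sin(y),0]);Y=np.array([-np.sin(y),np.cos(y),0])
f=lambda p:((p[0]-320)*6.6,(p[1]-140)*6.6)
print(f(proj('scene',O-.045*X+.103*Y+[0,0,.026])),f(proj('scene',O+.045*X+.103*Y+[0,0,.026])), f(proj('scene',O+.044*Y+[0,0,.008])))
"
```

```text
[ 0.45710614 -0.29291139  0.008     ]
(np.float64(266.3440020949985), np.float64(382.86161386065777)) (np.float64(139.6611905135152), np.float64(255.0936832592794)) (np.float64(307.43471870622807), np.float64(307.55817118922346))
```

{"fn": "jog_arm", "kwargs": {
  "turn": [
    [0, 0, 0],
    [0, 0, 0],
    [0, 0, 0],
    [0, 0, 0],
    [0, 0, 0],
    [0, 0, 0],
    [0, 0, 0],
    [0, 0, 0],
    [0, 0, 0],
    [0, 0, 0],
    [0, 0, 0],
    [0, 0, 0],
    [0, 0, 0],
    [0, 0, 0],
    [0, 0, 0],
    [0, 0, 0],
    [0, 0, 0]
  ],
  "delta_pos": [
    [0.003, 0, 0],
    [0, 0, 0.001],
    [0, 0, 0.001],
    [0, 0, 0],
    [0, 0, 0],
    [0, 0, 0],
    [0, 0, 0],
    [0, 0, -0.003],
    [0, 0, -0.01],
    [0, 0, -0.02],
    [0, 0, -0.03],
    [0, 0, -0.035],
    [0, 0, -0.035],
    [0, 0, -0.035],
    [0, 0, -0.02],
    [0, 0, 0],
    [0, 0, 0]
  ],
  "gripper": [0.04, 0.04, 0.04, 0.04, 0.063, 0.063, 0.063, 0.063, 0.063, 0.063, 0.063, 0.063, 0.063, 0.063, 0.063, 0.063, 0.063]
}}

```text
time: 8.27
tool_pos: [0.4563, -0.2988, 0.2022]
tcp_rot: [3.126, -0.285, 0.007]
wrist_force: [0.1, -0.0, 0.2]
width: 0.741
grip_force: 0.0
```

```bash
python3 -c "
from h import *
plan(.4585,-.0664,.15,-10.4)
b=snap('scene','s5.png')
cv2.imwrite('pics/s5c.png',cv2.resize(b[140:230,320:420,::-1],(660,594)))"
```

```text
t 8.27 pos [ 0.4563 -0.2988  0.2022] yaw -10.4 tilt 0.3 w 63.3 F [ 0.1 -0.   0.2] q6 1.13
turn tz rad -0.0
tool delta [-0.0398 -0.229   0.0522] len 0.238
```

View pics/s5c.png

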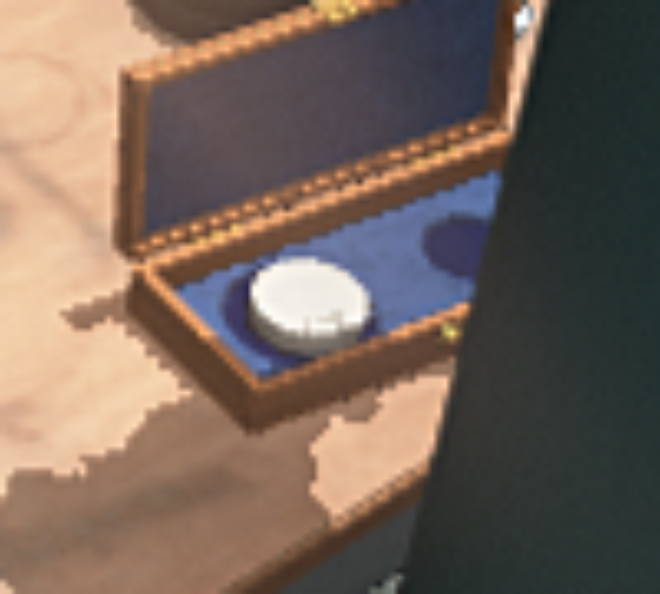

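The steel block sits in the blue large recess, top centre about (310,297) in the crop, but its ellipse looks slightly tilted. I'll check both views numerically.

```bash
python3 -c "
from h import *
a=snap('top','t5.png'); b=cv2.imread('pics/s5.png')[:,:,::-1]
for n,im,w,z in(('top',a,(340,218,372,250),.018),('scene',b,(352,172,382,200),.018)):
    x0,y0,x1,y1=w; h=cv2.cvtColor(np.ascontiguousarray(im),cv2.COLOR_RGB2HSV)[y0:y1,x0:x1]; 
    for th in (120,190):
        m=((h[:,:,1]<60)&(h[:,:,2]>th)).astype(np.uint8)
        n_,l,st,ce=cv2.connectedComponentsWithStats(m); i=1+np.argmax(st[1:,4])
        c=cv2.findContours((l==i).astype(np.uint8),0,2)[0][0]+[x0,y0]; e=cv2.fitEllipse(c); print(n,th,st[i],np.round(e[0],1),np.round(e[1],1),round(e[2]),ray(n,*e[0],z).round(4))
Y=np.array([np.sin(.1815),np.cos(.1815),0]); 
# predicted flat disc ellipse
for C,z in(((.458,-.298),.018),):
    p=np.array([proj('scene',[C[0]+.025*np.cos(t),C[1]+.025*np.sin(t),z]) for t in np.linspace(0,6.28,60)],np.float32); print(cv2.fitEllipse(p))
im=np.hstack([cv2.resize(a[205:265,325:415,::-1],(660,440),interpolation=cv2.INTER_CUBIC)]); cv2.imwrite('pics/t5c.png',im)
"
```

```text
top 120 [  7   8  19  17 172] [355.2 233.2] [14.2 18.3] 56 [ 0.4626 -0.2958  0.018 ]
top 190 [  8   8  17  16 125] [355.6 233.3] [12.9 16.2] 51 [ 0.4623 -0.2972  0.018 ]
scene 120 [  6   7  18  14 185] [366.3 185.1] [12.5 17.7] 101 [ 0.4562 -0.2925  0.018 ]
scene 190 [  6   7  18  12 160] [366.5 184.5] [10.5 17.2] 98 [ 0.4576 -0.2945  0.018 ]
((367.2032775878906, 184.041015625), (11.36684799194336, 18.102689743041992), 101.33924102783203)
```

View pics/t5c.png

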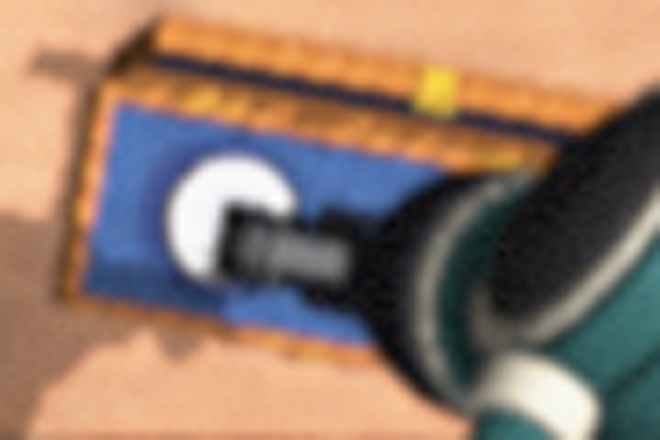

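The top view (t5c) shows the steel disc well inside the recess, and its ellipse matches a flat disc. Next is the green specimen.

{"fn": "jog_arm", "kwargs": {
  "turn": [
    [0, 0, 0],
    [0, 0, 0],
    [0, 0, 0],
    [0, 0, 0],
    [0, 0, 0],
    [0, 0, 0],
    [0, 0, 0],
    [0, 0, 0],
    [0, 0, 0],
    [0, 0, 0],
    [0, 0, 0],
    [0, 0, 0],
    [0, 0, 0],
    [0, 0, 0],
    [0, 0, 0],
    [0, 0, 0],
    [0, 0, 0],
    [0, 0, 0],
    [0, 0, 0],
    [0, 0, 0]
  ],
  "delta_pos": [
    [-0.004, -0.019, 0],
    [-0.006, -0.035, 0],
    [-0.006, -0.035, 0],
    [-0.006, -0.035, 0],
    [-0.006, -0.035, 0],
    [-0.006, -0.035, 0],
    [-0.004, -0.025, 0],
    [-0.0018, -0.01, 0],
    [0, 0, 0.02],
    [0, 0, 0.035],
    [0, 0, 0.035],
    [0, 0, 0.035],
    [0, 0, 0.03],
    [0, 0, 0.02],
    [0, 0, 0.01],
    [0, 0, 0],
    [0, 0, 0],
    [0, 0, 0],
    [0, 0, 0],
    [0, 0, 0]
  ],
  "gripper": [0.063, 0.063, 0.063, 0.063, 0.063, 0.063, 0.063, 0.063, 0.063, 0.063, 0.063, 0.063, 0.063, 0.063, 0.063, 0.063, 0.063, 0.063, 0.063, 0.063]
}}

```text
time: 10.03
tool_pos: [0.4589, -0.0659, 0.0159]
tcp_rot: [3.128, -0.285, 0.005]
wrist_force: [0.2, 0.5, -0.2]
width: 0.74
grip_force: 0.0
```

```bash
python3 -c "
from h import *
plan(.4585,-.0665,.007,-10.4)"
```

```text
t 10.03 pos [ 0.4589 -0.0659  0.0159] yaw -10.4 tilt 0.19 w 63.2 F [ 0.2  0.5 -0.2] q6 1.56
turn tz rad 0.0
tool delta [-0.0003  0.0006  0.0089] len 0.009
```

{"fn": "jog_arm", "kwargs": {
  "turn": [
    [0, 0, 0],
    [0, 0, 0],
    [0, 0, 0],
    [0, 0, 0],
    [0, 0, 0],
    [0, 0, 0],
    [0, 0, 0],
    [0, 0, 0],
    [0, 0, 0],
    [0, 0, 0],
    [0, 0, 0],
    [0, 0, 0],
    [0, 0, 0],
    [0, 0, 0],
    [0, 0, 0],
    [0, 0, 0],
    [0, 0, 0]
  ],
  "delta_pos": [
    [0, 0, 0.005],
    [0, 0, 0.003],
    [0, 0, 0],
    [0, 0, 0],
    [0, 0, 0],
    [0, 0, 0],
    [0, 0, 0],
    [0, 0, 0],
    [0, 0, -0.01],
    [0, 0, -0.02],
    [0, 0, -0.035],
    [0, 0, -0.035],
    [0, 0, -0.035],
    [0, 0, -0.02],
    [0, 0, 0],
    [0, 0, 0],
    [0, 0, 0]
  ],
  "gripper": [0.063, 0.063, 0.063, 0.02, 0.02, 0.02, 0.02, 0.02, 0.02, 0.02, 0.02, 0.02, 0.02, 0.02, 0.02, 0.02, 0.02]
}}

```text
time: 11.45
tool_pos: [0.4565, -0.0654, 0.1606]
tcp_rot: [-3.129, 0.285, 0.002]
wrist_force: [-0.4, -0.2, -1.0]
width: 0.331
grip_force: 39.5
```

```bash
python3 -c "
from h import *
plan(.4385,-.3915,.06,-10.4)
b=snap('scene','s6.png')"
```

```text
t 11.45 pos [ 0.4565 -0.0654  0.1606] yaw -10.4 tilt 0.08 w 28.3 F [-0.4 -0.2 -1. ] q6 1.56
turn tz rad 0.0
tool delta [0.0412 0.324  0.1006] len 0.342
```

{"fn": "jog_arm", "kwargs": {
  "turn": [
    [0, 0, 0],
    [0, 0, 0],
    [0, 0, 0],
    [0, 0, 0],
    [0, 0, 0],
    [0, 0, 0],
    [0, 0, 0],
    [0, 0, 0],
    [0, 0, 0],
    [0, 0, 0],
    [0, 0, 0],
    [0, 0, 0],
    [0, 0, 0],
    [0, 0, 0],
    [0, 0, 0],
    [0, 0, 0],
    [0, 0, 0],
    [0, 0, 0],
    [0, 0, 0],
    [0, 0, 0]
  ],
  "delta_pos": [
    [0.002, 0.015, 0],
    [0.004, 0.03, 0],
    [0.004, 0.036, 0],
    [0.005, 0.036, 0],
    [0.005, 0.036, 0],
    [0.005, 0.036, 0],
    [0.005, 0.036, 0],
    [0.005, 0.036, 0],
    [0.0032, 0.03, 0],
    [0.002, 0.022, 0],
    [0.001, 0.011, 0],
    [0, 0, 0],
    [0, 0, 0],
    [0, 0, 0.02],
    [0, 0, 0.03],
    [0, 0, 0.03],
    [0, 0, 0.02],
    [0, 0, 0],
    [0, 0, 0],
    [0, 0, 0]
  ],
  "gripper": [0.02, 0.02, 0.02, 0.02, 0.02, 0.02, 0.02, 0.02, 0.02, 0.02, 0.02, 0.02, 0.02, 0.02, 0.02, 0.02, 0.02, 0.02, 0.02, 0.02]
}}

```text
time: 13.17
tool_pos: [0.4404, -0.3912, 0.0625]
tcp_rot: [3.128, -0.283, 0.002]
wrist_force: [-0.0, -0.2, -0.3]
width: 0.333
grip_force: 39.6
```

```bash
python3 -c "
from h import *
plan(.4385,-.3915,.0145,-10.4)"
```

```text
t 13.17 pos [ 0.4404 -0.3912  0.0625] yaw -10.33 tilt 0.07 w 28.4 F [-0.  -0.2 -0.3] q6 0.98
turn tz rad 0.0012
tool delta [-0.0018  0.0006  0.048 ] len 0.048
```

{"fn": "jog_arm", "kwargs": {
  "turn": [
    [0, 0, 0],
    [0, 0, 0],
    [0, 0, 0],
    [0, 0, 0],
    [0, 0, 0],
    [0, 0, 0],
    [0, 0, 0],
    [0, 0, 0]
  ],
  "delta_pos": [
    [-0.001, 0, 0.015],
    [0, 0, 0.015],
    [0, 0, 0.01],
    [0, 0, 0.005],
    [0, 0, 0.003],
    [0, 0, 0],
    [0, 0, 0],
    [0, 0, 0]
  ],
  "gripper": [0.02, 0.02, 0.02, 0.02, 0.02, 0.02, 0.02, 0.02]
}}

```text
time: 13.83
tool_pos: [0.439, -0.3921, 0.0142]
tcp_rot: [3.128, -0.285, 0.002]
wrist_force: [0.4, -0.2, -1.0]
width: 0.334
grip_force: 39.6
```

```bash
python3 -c "
from h import *
plan(.4385,-.3915,.0145,-10.4)"
```

```text
t 13.83 pos [ 0.439  -0.3921  0.0142] yaw -10.4 tilt 0.09 w 28.5 F [ 0.4 -0.2 -1. ] q6 0.98
turn tz rad -0.0001
tool delta [-0.0006 -0.0005 -0.0003] len 0.001
```

{"fn": "jog_arm", "kwargs": {
  "turn": [
    [0, 0, 0],
    [0, 0, 0],
    [0, 0, 0],
    [0, 0, 0],
    [0, 0, 0],
    [0, 0, 0],
    [0, 0, 0],
    [0, 0, 0],
    [0, 0, 0],
    [0, 0, 0],
    [0, 0, 0],
    [0, 0, 0],
    [0, 0, 0],
    [0, 0, 0],
    [0, 0, 0]
  ],
  "delta_pos": [
    [0, 0, 0.001],
    [0, 0, 0],
    [0, 0, 0],
    [0, 0, 0],
    [0, 0, 0],
    [0, 0, -0.003],
    [0, 0, -0.01],
    [0, 0, -0.02],
    [0, 0, -0.03],
    [0, 0, -0.035],
    [0, 0, -0.035],
    [0, 0, -0.035],
    [0, 0, -0.022],
    [0, 0, 0],
    [0, 0, 0]
  ],
  "gripper": [0.02, 0.02, 0.044, 0.044, 0.044, 0.044, 0.044, 0.044, 0.044, 0.044, 0.044, 0.044, 0.044, 0.044, 0.044]
}}

```text
time: 15.08
tool_pos: [0.4396, -0.3926, 0.2056]
tcp_rot: [3.125, -0.284, 0.007]
wrist_force: [-0.0, 0.7, -0.4]
width: 0.517
grip_force: 0.0
```

```bash
python3 -c "
from h import *
plan(.6355,-.213,.003,-4)
a=snap('top','t7.png');b=snap('scene','s7.png')
for n,im,w,z in(('top',a,(372,225,402,258),.026),):
    x0,y0,x1,y1=w; p=im[y0:y1,x0:x1].astype(int); m=((p[:,:,1]>p[:,:,0]+20)&(p[:,:,1]>p[:,:,2])).astype(np.uint8); ys,xs=np.nonzero(m); print(len(xs), ray(n,xs.mean()+x0,ys.mean()+y0,z) if len(xs) else '')
"
```

```text
t 15.08 pos [ 0.4396 -0.3926  0.2056] yaw -10.4 tilt 0.32 w 44.1 F [-0.   0.7 -0.4] q6 0.98
turn tz rad -0.1116
tool delta [ 0.1829 -0.1928  0.2026] len 0.334
85 [ 0.44129458 -0.39070628  0.026     ]
```

{"fn": "jog_arm", "kwargs": {
  "turn": [
    [0, 0, -0.056],
    [0, 0, -0.0556],
    [0, 0, 0],
    [0, 0, 0],
    [0, 0, 0],
    [0, 0, 0],
    [0, 0, 0],
    [0, 0, 0],
    [0, 0, 0],
    [0, 0, 0],
    [0, 0, 0],
    [0, 0, 0],
    [0, 0, 0],
    [0, 0, 0],
    [0, 0, 0],
    [0, 0, 0],
    [0, 0, 0],
    [0, 0, 0],
    [0, 0, 0],
    [0, 0, 0]
  ],
  "delta_pos": [
    [0, 0, 0],
    [0, 0, 0],
    [0.0129, -0.0138, 0],
    [0.024, -0.025, 0],
    [0.025, -0.027, 0],
    [0.025, -0.027, 0],
    [0.025, -0.027, 0],
    [0.025, -0.027, 0],
    [0.024, -0.025, 0],
    [0.015, -0.015, 0],
    [0.007, -0.006, 0],
    [0, 0, 0],
    [0, 0, 0.02],
    [0, 0, 0.035],
    [0, 0, 0.035],
    [0, 0, 0.035],
    [0, 0, 0.03],
    [0, 0, 0.02],
    [0, 0, 0],
    [0, 0, 0]
  ],
  "gripper": [0.068, 0.068, 0.068, 0.068, 0.068, 0.068, 0.068, 0.068, 0.068, 0.068, 0.068, 0.068, 0.068, 0.068, 0.068, 0.068, 0.068, 0.068, 0.068, 0.068]
}}

```text
time: 16.85
tool_pos: [0.6313, -0.2126, 0.0251]
tcp_rot: [-3.138, 0.112, 0.008]
wrist_force: [0.1, -0.4, 0.4]
width: 0.799
grip_force: 0.0
```

```bash
python3 -c "
from h import *
plan(.6355,-.213,.004,-3.9)
b=snap('scene','s8.png')
cv2.imwrite('pics/s8c.png',cv2.resize(b[110:200,250:350,::-1],(660,594)))"
```

```text
t 16.85 pos [ 0.6313 -0.2126  0.0251] yaw -4.09 tilt 0.31 w 68.2 F [ 0.1 -0.4  0.4] q6 1.28
turn tz rad -0.0033
tool delta [0.0042 0.0002 0.0211] len 0.021
```

View pics/s8c.png

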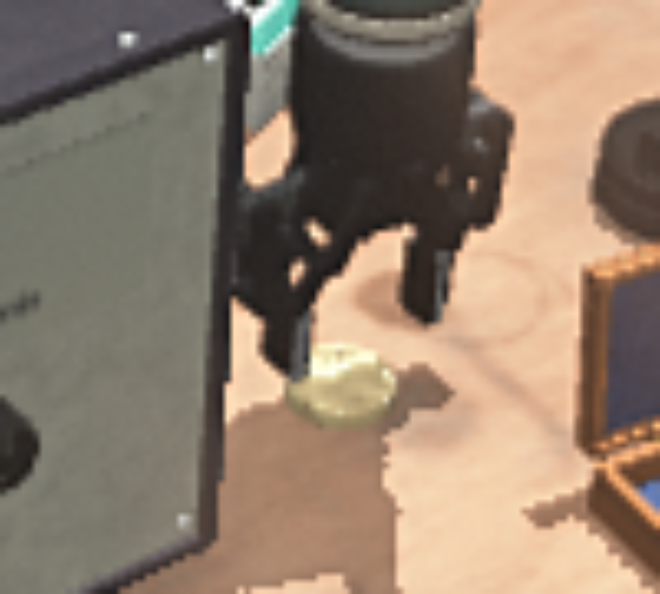

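The brass disc is at crop (343,382), scene (302,168), between the fingers but possibly nearer the camera side. I'll get its position by ray.

```bash
python3 -c "
from h import *
print(ray('scene',302,167.3,.01))
b=cv2.imread('pics/scene0.png').astype(int)
w=b[155:185,285:325]; h=cv2.cvtColor(w.astype(np.uint8),cv2.COLOR_BGR2HSV)
m=((h[:,:,0]>20)&(h[:,:,0]<40)&(h[:,:,1]>50)).astype(np.uint8)
n,l,st,ce=cv2.connectedComponentsWithStats(m); i=1+np.argmax(st[1:,4]); c=ce[i]+[285,155]; print(st[i],c,ray('scene',*c,.007))
b=cv2.imread('pics/top0.png')
p=b[160:190,312:342]; h=cv2.cvtColor(p,cv2.COLOR_BGR2HSV); m=((h[:,:,0]>21)&(h[:,:,0]<45)).astype(np.uint8)
n,l,st,ce=cv2.connectedComponentsWithStats(m); i=1+np.argmax(st[1:,4]); c=ce[i]+[312,160]; print(st[i],c,ray('top',*c,.01))
c=np.array([st[i][0]+(st[i][2]-1)/2+312,st[i][1]+(st[i][3]-1)/2+160]);print(ray('top',*c,.01))
"
```

```text
[ 0.63137406 -0.20762955  0.01      ]
[ 8  7 17 13 98] [301.07142857 167.40816327] [ 0.6352454  -0.20774215  0.007     ]
[  6   6  17  17 230] [326.2173913  174.18695652] [ 0.63475155 -0.21188303  0.01      ]
[ 0.63529694 -0.21123843  0.01      ]
```

{"fn": "jog_arm", "kwargs": {
  "turn": [
    [0, 0, 0],
    [0, 0, 0],
    [0, 0, 0],
    [0, 0, 0],
    [0, 0, 0],
    [0, 0, 0],
    [0, 0, 0],
    [0, 0, 0],
    [0, 0, 0],
    [0, 0, 0]
  ],
  "delta_pos": [
    [0.003, -0.002, 0],
    [0, 0, 0.01],
    [0, 0, 0.007],
    [0, 0, 0.0035],
    [0, 0, 0],
    [0, 0, 0],
    [0, 0, 0],
    [0, 0, 0],
    [0, 0, 0],
    [0, 0, 0]
  ],
  "gripper": [0.068, 0.068, 0.068, 0.068, 0.068, 0.04, 0.04, 0.04, 0.04, 0.04]
}}

```text
time: 17.73
tool_pos: [0.639, -0.2108, 0.0085]
tcp_rot: [3.139, -0.11, 0.005]
wrist_force: [-0.3, -1.5, 5.7]
width: 0.472
grip_force: 2.9
```

```bash
python3 -c "
from h import *
plan(.6355,-.213,.004,-3.9)"
```

```text
t 17.73 pos [ 0.639  -0.2108  0.0085] yaw -4.01 tilt 0.19 w 40.3 F [-0.3 -1.5  5.7] q6 1.29
turn tz rad -0.0019
tool delta [-0.0034  0.0024  0.0045] len 0.006
```

The fingers closed to 40 mm above the disc edge, so the grip was too high. I'll reopen, go lower and retry.

{"fn": "jog_arm", "kwargs": {
  "turn": [
    [0, 0, 0],
    [0, 0, 0],
    [0, 0, 0],
    [0, 0, 0],
    [0, 0, 0]
  ],
  "delta_pos": [
    [0, 0, -0.004],
    [0, 0, 0],
    [0, 0, 0],
    [0, 0, 0],
    [0, 0, 0]
  ],
  "gripper": [0.068, 0.068, 0.068, 0.068, 0.068]
}}

```text
time: 18.15
tool_pos: [0.6371, -0.2099, 0.0103]
tcp_rot: [-3.139, 0.11, 0.001]
wrist_force: [0.0, 0.2, -0.5]
width: 0.798
grip_force: 0.0
```

```bash
python3 -c "
from h import *
plan(.6345,-.2105,-.0005,-3.9)
b=snap('scene','s9.png').astype(int)
w=b[155:185,285:325,::-1]; h=cv2.cvtColor(w.astype(np.uint8),cv2.COLOR_BGR2HSV)
m=((h[:,:,0]>20)&(h[:,:,0]<40)&(h[:,:,1]>50)).astype(np.uint8)
n,l,st,ce=cv2.connectedComponentsWithStats(m); i=1+np.argmax(st[1:,4]); c=ce[i]+[285,155]; print(st[i],c,ray('scene',*c,.007))
"
```

```text
t 18.15 pos [ 0.6371 -0.2099  0.0103] yaw -4.0 tilt 0.06 w 68.1 F [ 0.   0.2 -0.5] q6 1.29
turn tz rad -0.0018
tool delta [-0.0025  0.0007  0.0108] len 0.011
[ 9  7 16 13 97] [301.7628866  168.65979381] [ 0.62967636 -0.20547055  0.007     ]
```

{"fn": "jog_arm", "kwargs": {
  "turn": [
    [0, 0, 0],
    [0, 0, 0],
    [0, 0, 0],
    [0, 0, 0],
    [0, 0, 0],
    [0, 0, 0],
    [0, 0, 0],
    [0, 0, 0],
    [0, 0, 0],
    [0, 0, 0]
  ],
  "delta_pos": [
    [-0.003, -0.001, 0],
    [0, 0, 0.006],
    [0, 0, 0.0045],
    [0, 0, 0],
    [0, 0, 0],
    [0, 0, 0],
    [0, 0, 0],
    [0, 0, 0],
    [0, 0, 0],
    [0, 0, 0]
  ],
  "gripper": [0.068, 0.068, 0.068, 0.068, 0.068, 0.04, 0.04, 0.04, 0.04, 0.04]
}}

```text
time: 19.03
tool_pos: [0.6351, -0.2092, 0.0008]
tcp_rot: [3.139, -0.11, 0.002]
wrist_force: [-0.6, 0.1, 1.8]
width: 0.56
grip_force: 41.5
```

```bash
python3 -c "
from h import *
plan(.6355,-.213,.004,-3.9)"
```

```text
t 19.03 pos [ 0.6351 -0.2092  0.0008] yaw -4.01 tilt 0.07 w 47.9 F [-0.6  0.1  1.8] q6 1.29
turn tz rad -0.0019
tool delta [ 0.0007  0.0038 -0.0032] len 0.005
```

{"fn": "jog_arm", "kwargs": {
  "turn": [
    [0, 0, 0],
    [0, 0, 0],
    [0, 0, 0],
    [0, 0, 0],
    [0, 0, 0],
    [0, 0, 0],
    [0, 0, 0],
    [0, 0, 0],
    [0, 0, 0],
    [0, 0, 0],
    [0, 0, 0],
    [0, 0, 0],
    [0, 0, 0],
    [0, 0, 0],
    [0, 0, 0],
    [0, 0, 0],
    [0, 0, 0]
  ],
  "delta_pos": [
    [0, 0, -0.01],
    [0, 0, -0.02],
    [0, 0, -0.035],
    [0, 0, -0.035],
    [0, 0, -0.035],
    [0, 0, -0.035],
    [0, 0, -0.02],
    [0, 0, -0.01],
    [0, 0, 0],
    [-0.015, 0, 0],
    [-0.03, 0, 0],
    [-0.035, 0, 0],
    [-0.035, 0, 0],
    [-0.035, 0, 0],
    [-0.02, 0, 0],
    [-0.01, 0, 0],
    [0, 0, 0]
  ],
  "gripper": [0.04, 0.04, 0.04, 0.04, 0.04, 0.04, 0.04, 0.04, 0.04, 0.04, 0.04, 0.04, 0.04, 0.04, 0.04, 0.04, 0.04]
}}

```text
time: 20.45
tool_pos: [0.452, -0.1955, 0.198]
tcp_rot: [-3.138, 0.111, 0.006]
wrist_force: [0.7, -0.1, -1.8]
width: 0.555
grip_force: 41.5
```

```bash
python3 -c "
from h import *
plan(.4515,.3975,.06,-3.9)"
```

```text
t 20.45 pos [ 0.452  -0.1955  0.198 ] yaw -4.06 tilt 0.25 w 47.4 F [ 0.7 -0.1 -1.8] q6 1.18
turn tz rad -0.0028
tool delta [-0.0408 -0.5916  0.138 ] len 0.609
```

{"fn": "jog_arm", "kwargs": {
  "turn": [
    [0, 0, -0.003],
    [0, 0, 0],
    [0, 0, 0],
    [0, 0, 0],
    [0, 0, 0],
    [0, 0, 0],
    [0, 0, 0],
    [0, 0, 0],
    [0, 0, 0],
    [0, 0, 0],
    [0, 0, 0],
    [0, 0, 0],
    [0, 0, 0],
    [0, 0, 0],
    [0, 0, 0],
    [0, 0, 0],
    [0, 0, 0],
    [0, 0, 0],
    [0, 0, 0],
    [0, 0, 0]
  ],
  "delta_pos": [
    [-0.002, -0.0166, 0],
    [-0.0024, -0.03, 0],
    [-0.0024, -0.036, 0],
    [-0.0024, -0.036, 0],
    [-0.0024, -0.036, 0],
    [-0.0024, -0.036, 0],
    [-0.0024, -0.036, 0],
    [-0.0024, -0.036, 0],
    [-0.0024, -0.036, 0],
    [-0.0024, -0.036, 0],
    [-0.0024, -0.036, 0],
    [-0.0024, -0.036, 0],
    [-0.0024, -0.036, 0],
    [-0.0024, -0.036, 0],
    [-0.0024, -0.036, 0],
    [-0.0024, -0.034, 0],
    [-0.0024, -0.028, 0],
    [-0.0024, -0.015, 0],
    [0, 0, 0],
    [0, 0, 0]
  ],
  "gripper": [0.04, 0.04, 0.04, 0.04, 0.04, 0.04, 0.04, 0.04, 0.04, 0.04, 0.04, 0.04, 0.04, 0.04, 0.04, 0.04, 0.04, 0.04, 0.04, 0.04]
}}

```text
time: 22.12
tool_pos: [0.4518, 0.3975, 0.199]
tcp_rot: [3.138, -0.102, -0.002]
wrist_force: [0.1, 0.0, -1.1]
width: 0.557
grip_force: 41.6
```

```bash
python3 -c "
from h import *
plan(.4515,.3975,.06,-3.9)"
```

```text
t 22.12 pos [0.4518 0.3975 0.199 ] yaw -3.72 tilt 0.12 w 47.6 F [ 0.1  0.  -1.1] q6 2.32
turn tz rad 0.0031
tool delta [-0.0003 -0.      0.139 ] len 0.139
```

{"fn": "jog_arm", "kwargs": {
  "turn": [
    [0, 0, 0],
    [0, 0, 0],
    [0, 0, 0],
    [0, 0, 0],
    [0, 0, 0],
    [0, 0, 0],
    [0, 0, 0],
    [0, 0, 0],
    [0, 0, 0],
    [0, 0, 0],
    [0, 0, 0]
  ],
  "delta_pos": [
    [0, 0, 0.02],
    [0, 0, 0.035],
    [0, 0, 0.035],
    [0, 0, 0.035],
    [0, 0, 0.03],
    [0, 0, 0.015],
    [0, 0, 0.005],
    [0, 0, 0],
    [0, 0, 0],
    [0, 0, 0],
    [0, 0, 0]
  ],
  "gripper": [0.04, 0.04, 0.04, 0.04, 0.04, 0.04, 0.04, 0.04, 0.04, 0.04, 0.04]
}}

```text
time: 23.03
tool_pos: [0.4535, 0.3977, 0.0276]
tcp_rot: [-3.137, 0.105, -0.005]
wrist_force: [0.4, 0.2, -1.5]
width: 0.556
grip_force: 41.7
```

```bash
python3 -c "
from h import *
plan(.4520,.3975,.0085,-3.9)
b=snap('scene','s10.png')
cv2.imwrite('pics/s10c.png',cv2.resize(b[230:350,90:220,::-1],(650,600)))"
```

```text
t 23.03 pos [0.4535 0.3977 0.0276] yaw -3.85 tilt 0.23 w 47.5 F [ 0.4  0.2 -1.5] q6 2.32
turn tz rad 0.0009
tool delta [-0.0015  0.0003  0.0191] len 0.019
```

View pics/s10c.png

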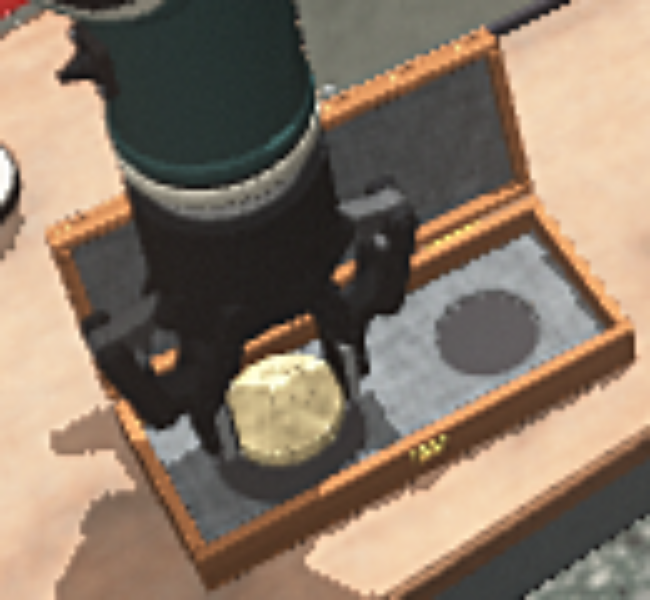

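The brass disc is held level just above the grey large recess and centred on it (crop (285,408)). I'll lower it, release and back off.

{"fn": "jog_arm", "kwargs": {
  "turn": [
    [0, 0, 0],
    [0, 0, 0],
    [0, 0, 0],
    [0, 0, 0],
    [0, 0, 0],
    [0, 0, 0]
  ],
  "delta_pos": [
    [0, 0, 0.008],
    [0, 0, 0.006],
    [0, 0, 0.0035],
    [0, 0, 0],
    [0, 0, 0],
    [0, 0, 0]
  ],
  "gripper": [0.04, 0.04, 0.04, 0.04, 0.04, 0.04]
}}

```text
time: 23.58
tool_pos: [0.4516, 0.3966, 0.0074]
tcp_rot: [3.139, -0.105, -0.001]
wrist_force: [-0.2, 0.6, -1.1]
width: 0.554
grip_force: 41.9
```

```bash
python3 -c "
from h import *
plan(.4520,.3975,.0085,-3.9)
print(ray('scene',147,311.6,.037))"
```

```text
t 23.58 pos [0.4516 0.3966 0.0074] yaw -3.83 tilt 0.05 w 47.3 F [-0.2  0.6 -1.1] q6 2.32
turn tz rad 0.0013
tool delta [ 0.0004 -0.001  -0.0011] len 0.002
[0.44882675 0.40033494 0.037     ]
```

{"fn": "jog_arm", "kwargs": {
  "turn": [
    [0, 0, 0],
    [0, 0, 0],
    [0, 0, 0],
    [0, 0, 0],
    [0, 0, 0],
    [0, 0, 0],
    [0, 0, 0],
    [0, 0, 0],
    [0, 0, 0],
    [0, 0, 0],
    [0, 0, 0],
    [0, 0, 0],
    [0, 0, 0],
    [0, 0, 0]
  ],
  "delta_pos": [
    [0.001, 0, 0],
    [0, 0, 0],
    [0, 0, 0],
    [0, 0, 0],
    [0, 0, -0.003],
    [0, 0, -0.01],
    [0, 0, -0.02],
    [0, 0, -0.03],
    [0, 0, -0.035],
    [0, 0, -0.035],
    [0, 0, -0.035],
    [0, 0, -0.022],
    [0, 0, 0],
    [0, 0, 0]
  ],
  "gripper": [0.04, 0.062, 0.062, 0.062, 0.062, 0.062, 0.062, 0.062, 0.062, 0.062, 0.062, 0.062, 0.062, 0.062]
}}

```text
time: 24.75
tool_pos: [0.4542, 0.3977, 0.2014]
tcp_rot: [-3.136, 0.105, -0.007]
wrist_force: [-0.4, -0.4, -0.5]
width: 0.724
grip_force: 0.0
```

```bash
python3 -c "
from h import *
plan(.524,.001,.006,-3.9)
b=snap('scene','s11.png')
w=np.ascontiguousarray(b[285:340,120:180,::-1]); h=cv2.cvtColor(w,cv2.COLOR_BGR2HSV)
m=((h[:,:,0]>18)&(h[:,:,0]<40)&(h[:,:,1]>50)&(h[:,:,2]>130)).astype(np.uint8)
n,l,st,ce=cv2.connectedComponentsWithStats(m); i=1+np.argmax(st[1:,4]); c=cv2.findContours((l==i).astype(np.uint8),0,2)[0][0]+[120,285];e=cv2.fitEllipse(c); print(st[i],e,ray('scene',*e[0],.015))
p=np.array([proj('scene',[.4547+.025*np.cos(t),.3978+.025*np.sin(t),.016]) for t in np.linspace(0,6.28,60)],np.float32); print(cv2.fitEllipse(p))
b=b[200:260,255:320].astype(int)
m=((b[:,:,0]>b[:,:,1]+90)).astype(np.uint8);n,l,st,ce=cv2.connectedComponentsWithStats(m);i=1+np.argmax(st[1:,4]);print('red',st[i],ray('scene',*(ce[i]+[255,200]),.010))
"
```

```text
t 24.75 pos [0.4542 0.3977 0.2014] yaw -3.83 tilt 0.34 w 61.8 F [-0.4 -0.4 -0.5] q6 2.32
turn tz rad 0.0012
tool delta [0.0966 0.3911 0.1954] len 0.448
[17 28 24 15 85] ((149.17530822753906, 316.8274230957031), (16.14426612854004, 23.36649513244629), 60.15606689453125) [0.44929414 0.39830711 0.015     ]
((148.0460205078125, 314.9009094238281), (19.275312423706055, 24.27968978881836), 68.7956314086914)
red [10 14  9  7 38] [0.52999932 0.00076067 0.01      ]
```

{"fn": "jog_arm", "kwargs": {
  "turn": [
    [0, 0, 0],
    [0, 0, 0],
    [0, 0, 0],
    [0, 0, 0],
    [0, 0, 0],
    [0, 0, 0],
    [0, 0, 0],
    [0, 0, 0],
    [0, 0, 0],
    [0, 0, 0],
    [0, 0, 0],
    [0, 0, 0],
    [0, 0, 0],
    [0, 0, 0],
    [0, 0, 0],
    [0, 0, 0],
    [0, 0, 0],
    [0, 0, 0],
    [0, 0, 0],
    [0, 0, 0]
  ],
  "delta_pos": [
    [0.004, 0.0161, 0],
    [0.008, 0.03, 0],
    [0.009, 0.036, 0],
    [0.009, 0.036, 0],
    [0.009, 0.036, 0],
    [0.009, 0.036, 0],
    [0.009, 0.036, 0],
    [0.009, 0.036, 0],
    [0.009, 0.036, 0],
    [0.009, 0.036, 0],
    [0.0076, 0.03, 0],
    [0.004, 0.018, 0],
    [0.002, 0.009, 0],
    [0, 0, 0.02],
    [0, 0, 0.035],
    [0, 0, 0.035],
    [0, 0, 0.035],
    [0, 0, 0.025],
    [0, 0, 0.015],
    [0, 0, 0]
  ],
  "gripper": [0.05, 0.05, 0.05, 0.05, 0.05, 0.05, 0.05, 0.05, 0.05, 0.05, 0.05, 0.05, 0.05, 0.05, 0.05, 0.05, 0.05, 0.05, 0.05, 0.05]
}}

```text
time: 26.47
tool_pos: [0.5184, 0.0005, 0.0273]
tcp_rot: [-3.139, 0.104, 0.018]
wrist_force: [-1.2, -0.0, 0.3]
width: 0.585
grip_force: 0.0
```

```bash
python3 -c "
from h import *
plan(.525,.001,.006,-3.9)
b=snap('scene','s12.png')
cv2.imwrite('pics/s12c.png',np.vstack([cv2.resize(b[180:240,230:320,::-1],(450,300)),cv2.resize(b[270:330,110:200,::-1],(450,300))]))"
```

```text
t 26.47 pos [5.184e-01 5.000e-04 2.730e-02] yaw -3.81 tilt 0.65 w 50.0 F [-1.2 -0.   0.3] q6 1.59
turn tz rad 0.0016
tool delta [ 0.0065 -0.001   0.0213] len 0.022
```

View pics/s12c.png

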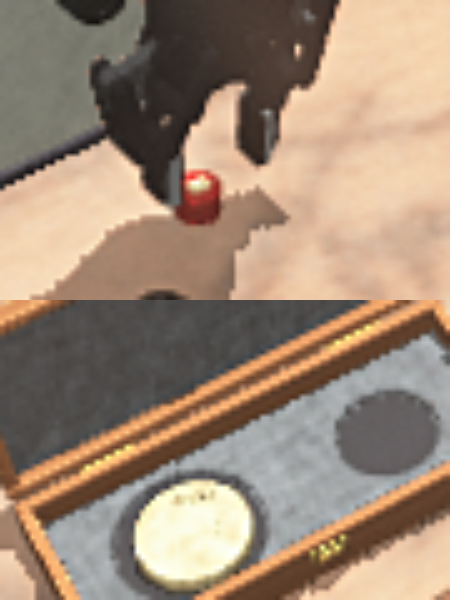

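Brass lies flat in the grey recess with a dark ring all round it, and the red specimen is between the fingers. Now to grasp the red one.

{"fn": "jog_arm", "kwargs": {
  "turn": [
    [0, 0, 0],
    [0, 0, 0],
    [0, 0, 0],
    [0, 0, 0],
    [0, 0, 0],
    [0, 0, 0],
    [0, 0, 0],
    [0, 0, 0],
    [0, 0, 0],
    [0, 0, 0],
    [0, 0, 0]
  ],
  "delta_pos": [
    [0, 0, 0],
    [0, 0, 0.008],
    [0, 0, 0.008],
    [0, 0, 0.004],
    [0, 0, 0],
    [0, 0, 0],
    [0, 0, 0],
    [0, 0, 0],
    [0, 0, 0],
    [0, 0, 0],
    [0, 0, 0]
  ],
  "gripper": [0.05, 0.05, 0.05, 0.05, 0.05, 0.016, 0.016, 0.016, 0.016, 0.016, 0.016]
}}

```text
time: 27.43
tool_pos: [0.5247, -0.0001, 0.0133]
tcp_rot: [3.14, -0.105, 0.002]
wrist_force: [0.7, -0.6, 3.7]
width: 0.256
grip_force: 39.3
```

```bash
python3 -c "
from h import *
plan(.446,.302,.06,-3.9)"
```

```text
t 27.43 pos [ 5.247e-01 -1.000e-04  1.330e-02] yaw -3.83 tilt 0.06 w 21.9 F [ 0.7 -0.6  3.7] q6 1.59
turn tz rad 0.0012
tool delta [-0.0991 -0.2961 -0.0467] len 0.316
```

{"fn": "jog_arm", "kwargs": {
  "turn": [
    [0, 0, 0],
    [0, 0, 0],
    [0, 0, 0],
    [0, 0, 0],
    [0, 0, 0],
    [0, 0, 0],
    [0, 0, 0],
    [0, 0, 0],
    [0, 0, 0],
    [0, 0, 0]
  ],
  "delta_pos": [
    [0, 0, -0.01],
    [0, 0, -0.015],
    [0, 0, -0.03],
    [0, 0, -0.03],
    [0, 0, -0.03],
    [0, 0, -0.03],
    [0, 0, -0.02],
    [0, 0, 0],
    [0, 0, 0],
    [0, 0, 0]
  ],
  "gripper": [0.016, 0.016, 0.016, 0.016, 0.016, 0.016, 0.016, 0.016, 0.016, 0.016]
}}

```text
time: 28.27
tool_pos: [0.5233, -0.0, 0.1771]
tcp_rot: [-3.14, 0.105, 0.002]
wrist_force: [0.3, -0.5, -0.9]
width: 0.256
grip_force: 39.2
```

```bash
python3 -c "
from h import *
plan(.446,.302,.06,-3.9)
b=snap('scene','s13.png'); u,v=map(int,proj('scene',read_state()['tool_pos'])); print(u,v)
cv2.imwrite('pics/s13c.png',cv2.resize(np.vstack([b[v-30:v+30,u-45:u+45,::-1],b[140:200,330:420,::-1]]),(450,600),interpolation=cv2.INTER_CUBIC))"
```

```text
t 28.27 pos [ 0.5233 -0.      0.1771] yaw -3.83 tilt 0.08 w 21.9 F [ 0.3 -0.5 -0.9] q6 1.59
turn tz rad 0.0011
tool delta [-0.0976 -0.2961  0.1171] len 0.333
273 169
```

View pics/s13c.png

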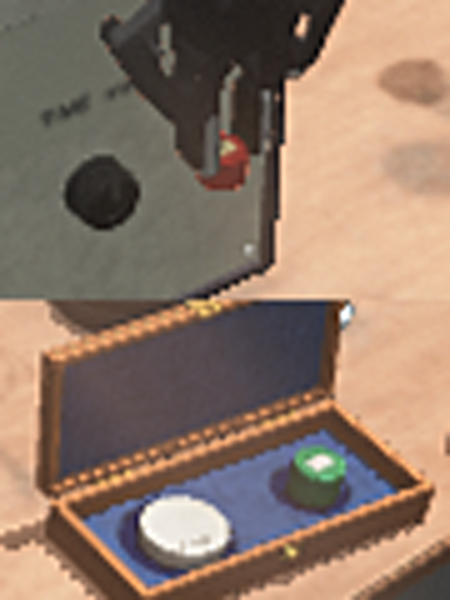

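Blue box: steel is flat in the large recess and green stands upright in the small one. Red is held upright in the fingers. Now to carry it to the grey box.

{"fn": "jog_arm", "kwargs": {
  "turn": [
    [0, 0, 0],
    [0, 0, 0],
    [0, 0, 0],
    [0, 0, 0],
    [0, 0, 0],
    [0, 0, 0],
    [0, 0, 0],
    [0, 0, 0],
    [0, 0, 0],
    [0, 0, 0],
    [0, 0, 0],
    [0, 0, 0],
    [0, 0, 0],
    [0, 0, 0],
    [0, 0, 0],
    [0, 0, 0],
    [0, 0, 0],
    [0, 0, 0],
    [0, 0, 0],
    [0, 0, 0]
  ],
  "delta_pos": [
    [-0.008, -0.0181, 0],
    [-0.0116, -0.03, 0],
    [-0.012, -0.036, 0],
    [-0.012, -0.036, 0],
    [-0.012, -0.036, 0],
    [-0.012, -0.036, 0],
    [-0.012, -0.036, 0],
    [-0.009, -0.032, 0],
    [-0.006, -0.022, 0],
    [-0.003, -0.014, 0],
    [0, 0, 0],
    [0, 0, 0.02],
    [0, 0, 0.03],
    [0, 0, 0.03],
    [0, 0, 0.03],
    [0, 0, 0.02],
    [0, 0, 0.01],
    [0, 0, 0],
    [0, 0, 0],
    [0, 0, 0]
  ],
  "gripper": [0.016, 0.016, 0.016, 0.016, 0.016, 0.016, 0.016, 0.016, 0.016, 0.016, 0.016, 0.016, 0.016, 0.016, 0.016, 0.016, 0.016, 0.016, 0.016, 0.016]
}}

```text
time: 29.98
tool_pos: [0.4479, 0.3021, 0.0392]
tcp_rot: [-3.139, 0.106, -0.003]
wrist_force: [-0.1, 0.4, -0.4]
width: 0.257
grip_force: 39.3
```

```bash
python3 -c "
from h import *
plan(.446,.302,.0205,-3.9)"
```

```text
t 29.98 pos [0.4479 0.3021 0.0392] yaw -3.86 tilt 0.13 w 21.9 F [-0.1  0.4 -0.4] q6 2.19
turn tz rad 0.0006
tool delta [-0.0019  0.0003  0.0187] len 0.019
```

{"fn": "jog_arm", "kwargs": {
  "turn": [
    [0, 0, 0],
    [0, 0, 0],
    [0, 0, 0],
    [0, 0, 0],
    [0, 0, 0],
    [0, 0, 0],
    [0, 0, 0],
    [0, 0, 0]
  ],
  "delta_pos": [
    [0, 0, 0.008],
    [0, 0, 0.007],
    [0, 0, 0.003],
    [0, 0, 0],
    [0, 0, 0.001],
    [0, 0, 0.001],
    [0, 0, 0],
    [0, 0, 0]
  ],
  "gripper": [0.016, 0.016, 0.016, 0.016, 0.016, 0.016, 0.016, 0.016]
}}

```text
time: 30.65
tool_pos: [0.4466, 0.302, 0.0193]
tcp_rot: [3.14, -0.105, -0.0]
wrist_force: [-3.8, -1.7, 10.3]
width: 0.258
grip_force: 40.4
```

```bash
python3 -c "
from h import *
plan(.446,.302,.0205,-3.9)"
```

```text
t 30.65 pos [0.4466 0.302  0.0193] yaw -3.82 tilt 0.01 w 22.0 F [-3.8 -1.7 10.3] q6 2.19
turn tz rad 0.0014
tool delta [-0.0006  0.0001 -0.0012] len 0.001
```

{"fn": "jog_arm", "kwargs": {
  "turn": [
    [0, 0, 0],
    [0, 0, 0],
    [0, 0, 0],
    [0, 0, 0],
    [0, 0, 0],
    [0, 0, 0],
    [0, 0, 0],
    [0, 0, 0],
    [0, 0, 0],
    [0, 0, 0],
    [0, 0, 0],
    [0, 0, 0],
    [0, 0, 0],
    [0, 0, 0]
  ],
  "delta_pos": [
    [0, 0, -0.002],
    [0, 0, 0],
    [0, 0, 0],
    [0, 0, 0],
    [0, 0, 0],
    [0, 0, -0.005],
    [0, 0, -0.01],
    [0, 0, -0.02],
    [0, 0, -0.03],
    [0, 0, -0.035],
    [0, 0, -0.035],
    [0, 0, -0.035],
    [0, 0, -0.02],
    [0, 0, 0]
  ],
  "gripper": [0.016, 0.016, 0.044, 0.044, 0.044, 0.044, 0.044, 0.044, 0.044, 0.044, 0.044, 0.044, 0.044, 0.044]
}}

```text
time: 31.82
tool_pos: [0.45, 0.304, 0.2177]
tcp_rot: [-3.133, 0.105, -0.016]
wrist_force: [1.0, -0.2, 0.2]
width: 0.518
grip_force: 0.0
```

```bash
python3 -c "
from h import *
plan(.446,.302,.2,-3.9)
b=snap('scene','s14.png'); 
p=b[270:310,160:215].astype(int)
m=((p[:,:,0]>p[:,:,1]+70)&(p[:,:,0]>p[:,:,2]+70)&(p[:,:,1]<90)).astype(np.uint8);n,l,st,ce=cv2.connectedComponentsWithStats(m);i=1+np.argmax(st[1:,4]);c=ce[i]+[160,270];print('red',st[i],c,ray('scene',*c,.014),proj('scene',[.4482,.3015,.006]))
cv2.imwrite('pics/s14c.png',cv2.resize(b[230:350,90:220,::-1],(650,600),interpolation=cv2.INTER_CUBIC))
"
```

```text
t 31.82 pos [0.45   0.304  0.2177] yaw -3.83 tilt 0.72 w 44.3 F [ 1.  -0.2  0.2] q6 2.19
turn tz rad 0.0012
tool delta [-0.0039  0.0023  0.0177] len 0.018
red [22 19 11 10 60] [186.65       293.48333333] [0.45258077 0.30234617 0.014     ] (np.float64(188.3144648582806), np.float64(296.69422278585637))
```

View pics/s14c.png

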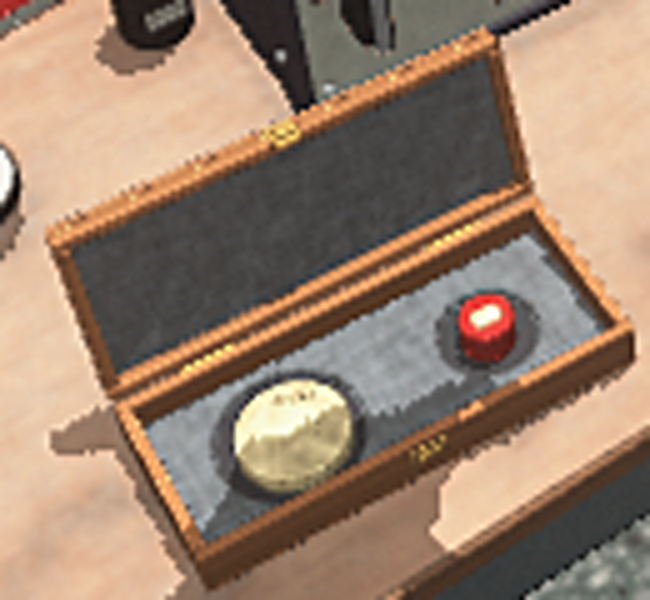

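The grey kit is right: brass flat in the large recess, red upright in the small one. A dark bottle stands behind the lid at scene (120,236), so I'll check its place before going behind.

```bash
python3 -c "
from h import *
print('bottle base',ray('scene',121,238,0),'L/R',ray('scene',113,237,0),ray('scene',129,237,0))
# lid free-edge catch (crop 282,135) assumed z .115
print('grey catch',ray('scene',90+282/5,230+135/5,.115), 'blue', ray('scene',330+205/5,140+8/5,.115))
for n,O,yw in(('g',[.4517,.3536],-3.85),('b',[.4501,-.3413],-10.4)):
  y=np.radians(yw);X=np.array([np.cos(y),np.sin(y)]);Y=np.array([-X[1],X[0]]);p=np.array(O)+.11*X+.02*Y;print(n,p);
plan(.5628,.3662,.2177,-3.85)"
```

```text
bottle base [0.70701102 0.33825267 0.        ] L/R [ 7.22318172e-01  3.52644330e-01 -1.11022302e-16] [0.69790019 0.32074659 0.        ]
grey catch [0.51729593 0.35203204 0.115     ] blue [ 0.50855606 -0.34497646  0.115     ]
g [0.56279465 0.36616896]
b [ 0.56190324 -0.34148568]
t 31.87 pos [0.4487 0.3032 0.2146] yaw -3.83 tilt 0.47 w 44.0 F [ 0.  -0.1  0.2] q6 2.19
turn tz rad 0.0003
tool delta [ 0.1096 -0.0705 -0.0031] len 0.13
```

{"fn": "jog_arm", "kwargs": {
  "turn": [
    [0, 0, 0],
    [0, 0, 0],
    [0, 0, 0],
    [0, 0, 0],
    [0, 0, 0],
    [0, 0, 0],
    [0, 0, 0],
    [0, 0, 0],
    [0, 0, 0],
    [0, 0, 0],
    [0, 0, 0],
    [0, 0, 0],
    [0, 0, 0],
    [0, 0, 0],
    [0, 0, 0]
  ],
  "delta_pos": [
    [0.012, -0.008, 0],
    [0.022, -0.014, 0],
    [0.025, -0.016, 0],
    [0.025, -0.016, 0],
    [0.017, -0.011, 0],
    [0.009, -0.0055, 0],
    [0, 0, 0],
    [0, 0, 0.015],
    [0, 0, 0.03],
    [0, 0, 0.035],
    [0, 0, 0.03],
    [0, 0, 0.015],
    [0, 0, 0],
    [0, 0, 0],
    [0, 0, 0]
  ],
  "gripper": [0, 0, 0, 0, 0, 0, 0, 0, 0, 0, 0, 0, 0, 0, 0]
}}

```text
time: 33.12
tool_pos: [0.5612, 0.3651, 0.0863]
tcp_rot: [-3.139, 0.105, -0.002]
wrist_force: [0.4, 0.4, -0.2]
width: 0.005
grip_force: 0.0
```

```bash
python3 -c "
from h import *
y=np.radians(-3.85);X=np.array([np.cos(y),np.sin(y)]);p=np.array([.4517,.3536])+.07*X+.02*np.array([-X[1],X[0]])
plan(*p,.096,-3.85)"
```

```text
t 33.12 pos [0.5612 0.3651 0.0863] yaw -3.83 tilt 0.09 w 0.4 F [ 0.4  0.4 -0.2] q6 2.18
turn tz rad 0.0004
tool delta [-0.0385 -0.0012 -0.0097] len 0.04
```

{"fn": "jog_arm", "kwargs": {
  "turn": [
    [0, 0, 0],
    [0, 0, 0],
    [0, 0, 0],
    [0, 0, 0],
    [0, 0, 0],
    [0, 0, 0],
    [0, 0, 0],
    [0, 0, 0],
    [0, 0, 0],
    [0, 0, 0],
    [0, 0, 0],
    [0, 0, 0],
    [0, 0, 0],
    [0, 0, 0],
    [0, 0, 0],
    [0, 0, 0],
    [0, 0, 0],
    [0, 0, 0],
    [0, 0, 0],
    [0, 0, 0]
  ],
  "delta_pos": [
    [-0.0125, 0, -0.005],
    [-0.013, 0, -0.005],
    [-0.013, 0, 0],
    [-0.0095, 0, 0],
    [-0.0095, 0, -0.001],
    [-0.009, 0, 0.001],
    [-0.009, 0, 0.002],
    [-0.0085, 0, 0.004],
    [-0.0085, 0, 0.005],
    [-0.007, 0, 0.006],
    [-0.007, 0, 0.006],
    [-0.005, 0, 0.007],
    [-0.005, 0, 0.008],
    [-0.003, 0, 0.009],
    [-0.003, 0, 0.009],
    [0, 0, 0.004],
    [0, 0, 0.004],
    [0, 0, 0],
    [0, 0, 0],
    [0, 0, 0]
  ],
  "gripper": [0, 0, 0, 0, 0, 0, 0, 0, 0, 0, 0, 0, 0, 0, 0, 0, 0, 0, 0, 0]
}}

```text
time: 34.78
tool_pos: [0.4391, 0.3732, 0.0393]
tcp_rot: [3.139, -0.105, -0.002]
wrist_force: [-19.5, -15.6, 60.6]
width: 0.001
grip_force: 30.2
```

```bash
python3 -c "
from h import *
y=np.radians(-3.85);X=np.array([np.cos(y),np.sin(y)]);p=np.array([.4517,.3536])-.014*X+.02*np.array([-X[1],X[0]])
plan(*p,.040,-3.85)"
```

```text
t 34.78 pos [0.4391 0.3732 0.0393] yaw -3.83 tilt 0.09 w 0.1 F [-19.5 -15.6  60.6] q6 2.3
turn tz rad 0.0003
tool delta [-0.0002 -0.0013 -0.0007] len 0.002
```

{"fn": "jog_arm", "kwargs": {
  "turn": [
    [0, 0, 0],
    [0, 0, 0],
    [0, 0, 0],
    [0, 0, 0],
    [0, 0, 0],
    [0, 0, 0],
    [0, 0, 0],
    [0, 0, 0],
    [0, 0, 0],
    [0, 0, 0],
    [0, 0, 0]
  ],
  "delta_pos": [
    [0, 0, -0.005],
    [0, 0, -0.01],
    [0, 0, -0.02],
    [0, 0, -0.03],
    [0, 0, -0.035],
    [0, 0, -0.035],
    [0, 0, -0.03],
    [0, 0, -0.02],
    [0, 0, 0],
    [0, 0, 0],
    [0, 0, 0]
  ],
  "gripper": [0, 0, 0, 0, 0, 0, 0, 0, 0, 0, 0]
}}

```text
time: 35.7
tool_pos: [0.438, 0.3724, 0.2136]
tcp_rot: [3.138, -0.105, -0.004]
wrist_force: [-0.3, -0.6, -0.3]
width: -0.002
grip_force: 0.0
```

{"fn": "jog_arm", "kwargs": {
  "turn": [
    [0, 0, 0],
    [0, 0, 0],
    [0, 0, 0],
    [0, 0, 0],
    [0, 0, 0],
    [0, 0, 0],
    [0, 0, 0],
    [0, 0, 0],
    [0, 0, 0],
    [0, 0, 0],
    [0, 0, 0],
    [0, 0, 0],
    [0, 0, 0],
    [0, 0, 0],
    [0, 0, 0],
    [0, 0, 0],
    [0, 0, 0],
    [0, 0, 0.06],
    [0, 0, 0.0545],
    [0, 0, 0]
  ],
  "delta_pos": [
    [0.0024, 0.016, 0],
    [0.0024, 0.03, 0],
    [0.0024, 0.038, 0],
    [0.0024, 0.038, 0],
    [0.0024, 0.038, 0],
    [0.0024, 0.038, 0],
    [0.0024, 0.038, 0],
    [0.0024, 0.038, 0],
    [0.0024, 0.038, 0],
    [0.0024, 0.038, 0],
    [0.0024, 0.038, 0],
    [0.0024, 0.038, 0],
    [0.0024, 0.038, 0],
    [0.0024, 0.038, 0],
    [0.0024, 0.038, 0],
    [0.0024, 0.03, 0],
    [0.0024, 0.016, 0],
    [0, 0, 0],
    [0, 0, 0],
    [0, 0, 0]
  ],
  "gripper": [0, 0, 0, 0, 0, 0, 0, 0, 0, 0, 0, 0, 0, 0, 0, 0, 0, 0, 0, 0]
}}

```text
time: 37.37
tool_pos: [0.4383, -0.2147, 0.2132]
tcp_rot: [-3.127, 0.289, 0.007]
wrist_force: [0.5, 0.2, -0.6]
width: -0.002
grip_force: 0.0
```

```bash
python3 -c "
from h import *
plan(.5619,-.3415,.086,-10.4)
b=snap('scene','s15.png')
# lid check: brass/red still visible?
O=np.array([.4517,.3536]);y=np.radians(-3.85);X=np.array([np.cos(y),np.sin(y)]);Y=np.array([-X[1],X[0]])
q=np.array([proj('scene',[*(O+sx*.045*X+sy*.103*Y),.04]) for sx,sy in((1,1),(1,-1),(-1,-1),(-1,1))]).round(0); print(q)
m=np.zeros(b.shape[:2],np.uint8); cv2.fillPoly(m,[q.astype(np.int32)],1); px=b[cv2.erode(m,np.ones((9,9)))>0]; print(px.mean(0),px.std(0))
"
```

```text
t 37.37 pos [ 0.4383 -0.2147  0.2132] yaw -10.56 tilt 0.27 w -0.2 F [ 0.5  0.2 -0.6] q6 1.25
turn tz rad -0.0028
tool delta [0.1445 0.1024 0.1272] len 0.218
[[112. 306.]
 [197. 264.]
 [217. 291.]
 [129. 338.]]
[211.78297085 146.55020824  92.49051365] [11.84281625 19.15656531  7.96324433]
```

{"fn": "jog_arm", "kwargs": {
  "turn": [
    [0, 0, -0.0028],
    [0, 0, 0],
    [0, 0, 0],
    [0, 0, 0],
    [0, 0, 0],
    [0, 0, 0],
    [0, 0, 0],
    [0, 0, 0],
    [0, 0, 0],
    [0, 0, 0],
    [0, 0, 0],
    [0, 0, 0],
    [0, 0, 0],
    [0, 0, 0],
    [0, 0, 0],
    [0, 0, 0]
  ],
  "delta_pos": [
    [0.015, 0.01, 0],
    [0.025, 0.018, 0],
    [0.027, 0.019, 0],
    [0.027, 0.019, 0],
    [0.025, 0.018, 0],
    [0.017, 0.0124, 0],
    [0.0085, 0.006, 0],
    [0, 0, 0],
    [0, 0, 0.015],
    [0, 0, 0.03],
    [0, 0, 0.035],
    [0, 0, 0.03],
    [0, 0, 0.017],
    [0, 0, 0],
    [0, 0, 0],
    [0, 0, 0]
  ],
  "gripper": [0, 0, 0, 0, 0, 0, 0, 0, 0, 0, 0, 0, 0, 0, 0, 0]
}}

```text
time: 38.75
tool_pos: [0.5647, -0.3407, 0.0904]
tcp_rot: [3.128, -0.279, 0.002]
wrist_force: [0.6, -0.0, -0.4]
width: -0.004
grip_force: 0.0
```

```bash
python3 -c "
from h import *
y=np.radians(-10.4);X=np.array([np.cos(y),np.sin(y)]);p=np.array([.4501,-.3413])+.07*X+.02*np.array([-X[1],X[0]])
plan(*p,.096,-10.4)"
```

```text
t 38.75 pos [ 0.5647 -0.3407  0.0904] yaw -10.19 tilt 0.1 w -0.3 F [ 0.6 -0.  -0.4] q6 1.17
turn tz rad 0.0036
tool delta [-0.0426  0.0013 -0.0056] len 0.043
```

Same sweep, but pressing less hard at the end.

{"fn": "jog_arm", "kwargs": {
  "turn": [
    [0, 0, 0.0036],
    [0, 0, 0],
    [0, 0, 0],
    [0, 0, 0],
    [0, 0, 0],
    [0, 0, 0],
    [0, 0, 0],
    [0, 0, 0],
    [0, 0, 0],
    [0, 0, 0],
    [0, 0, 0],
    [0, 0, 0],
    [0, 0, 0],
    [0, 0, 0],
    [0, 0, 0],
    [0, 0, 0],
    [0, 0, 0],
    [0, 0, 0],
    [0, 0, 0],
    [0, 0, 0]
  ],
  "delta_pos": [
    [-0.014, 0, -0.003],
    [-0.014, 0, -0.003],
    [-0.0145, 0, 0],
    [-0.0095, 0, 0],
    [-0.0095, 0, -0.001],
    [-0.009, 0, 0.001],
    [-0.009, 0, 0.002],
    [-0.0085, 0, 0.004],
    [-0.0085, 0, 0.005],
    [-0.007, 0, 0.006],
    [-0.007, 0, 0.006],
    [-0.005, 0, 0.007],
    [-0.005, 0, 0.008],
    [-0.003, 0, 0.009],
    [-0.003, 0, 0.009],
    [0, 0, 0.004],
    [0, 0, 0.001],
    [0, 0, 0],
    [0, 0, 0],
    [0, 0, 0]
  ],
  "gripper": [0, 0, 0, 0, 0, 0, 0, 0, 0, 0, 0, 0, 0, 0, 0, 0, 0, 0, 0, 0]
}}

```text
time: 40.42
tool_pos: [0.4401, -0.3179, 0.0395]
tcp_rot: [-3.128, 0.285, 0.002]
wrist_force: [-14.6, 12.6, 46.7]
width: 0.004
grip_force: 23.5
```

```bash
python3 -c "
from h import *
plan(.44,-.3413,.04,-10.4)"
```

```text
t 40.42 pos [ 0.4401 -0.3179  0.0395] yaw -10.42 tilt 0.1 w 0.3 F [-14.6  12.6  46.7] q6 1.08
turn tz rad -0.0004
tool delta [ 0.0041  0.023  -0.0005] len 0.023
```

Shut at z = 39.5 mm. Lift clear and check everything.

{"fn": "jog_arm", "kwargs": {
  "turn": [
    [0, 0, 0],
    [0, 0, 0],
    [0, 0, 0],
    [0, 0, 0],
    [0, 0, 0],
    [0, 0, 0],
    [0, 0, 0],
    [0, 0, 0],
    [0, 0, 0],
    [0, 0, 0],
    [0, 0, 0],
    [0, 0, 0],
    [0, 0, 0],
    [0, 0, 0],
    [0, 0, 0],
    [0, 0, 0],
    [0, 0, 0],
    [0, 0, 0]
  ],
  "delta_pos": [
    [0, 0, -0.004],
    [0, 0, -0.006],
    [0, 0, -0.02],
    [0, 0, -0.03],
    [0, 0, -0.035],
    [0, 0, -0.035],
    [0, 0, -0.035],
    [0, 0, -0.02],
    [0, -0.015, 0],
    [0, -0.03, 0],
    [0, -0.035, 0],
    [0, -0.035, 0],
    [0, -0.035, 0],
    [0, -0.03, 0],
    [0, -0.015, 0],
    [0, 0, 0],
    [0, 0, 0],
    [0, 0, 0]
  ],
  "gripper": [0, 0, 0, 0, 0, 0, 0, 0, 0, 0, 0, 0, 0, 0, 0, 0, 0, 0]
}}

```text
time: 41.92
tool_pos: [0.4747, -0.1263, 0.2175]
tcp_rot: [3.129, -0.285, -0.003]
wrist_force: [0.1, 0.4, 0.6]
width: -0.0
grip_force: 0.0
```

```bash
python3 -c "
from h import *
a=snap('top','tf.png').astype(int);b=snap('scene','sf.png')
for n,O,yw in(('g',[.4517,.3536],-3.85),('b',[.4501,-.3413],-10.4)):
  O=np.array(O);y=np.radians(yw);X=np.array([np.cos(y),np.sin(y)]);Y=np.array([-X[1],X[0]])
  for cam,im in(('top',a),('scene',b)):
    q=np.array([proj(cam,[*(O+sx*.045*X+sy*.103*Y),.04]) for sx,sy in((1,1),(1,-1),(-1,-1),(-1,1))]).round(0).astype(np.int32)
    m=np.zeros(im.shape[:2],np.uint8); cv2.fillPoly(m,[q],1); px=im[cv2.erode(m,np.ones((5,5)))>0]; print(n,cam,px.mean(0).round(),px.std(0).round(), 'frac dark/blue',np.mean(px[:,0]<px[:,2]+25).round(3))
a0=cv2.imread('pics/top0.png')[:,:,::-1].astype(int)
for n,u,v in(('black',230,230),('small',332,140)):
  print(n,abs(a[v-8:v+9,u-8:u+9]-a0[v-8:v+9,u-8:u+9]).mean())
print(read_state()['time'],read_state()['wrist_force'].round(1))"
```

```text
g top [228. 149.  72.] [ 7. 19.  4.] frac dark/blue 0.0
g scene [206. 141.  89.] [12. 17.  7.] frac dark/blue 0.0
b top [150. 129.  90.] [82. 29. 24.] frac dark/blue 0.461
b scene [202. 139.  91.] [10. 14.  6.] frac dark/blue 0.0
black 22.33448673587082
small 2.0322952710495965
42.0167 [0.6 0.4 0.4]
```

Both lids look shut. The black specimen's patch differs in the top view, possibly from the arm's shadow, so I'll check its position in the scene view.

```bash
python3 -c "
from h import *
for f in('scene0','sf'):
  b=cv2.imread(f'pics/{f}.png')[225:265,240:285].max(2); m=(b<60).astype(np.uint8);n,l,st,ce=cv2.connectedComponentsWithStats(m);i=1+np.argmax(st[1:,4]);print(f,st[i],ce[i]+[240,225])
for f in('top0','tf'):
  b=cv2.imread(f'pics/{f}.png')[218:242,218:242].max(2);m=(b<75).astype(np.uint8);n,l,st,ce=cv2.connectedComponentsWithStats(m);print(f,st[1:],ce[1:]+218)"
```

```text
scene0 [17 15 11 11 55] [262.49090909 247.09090909]
sf [17 14 11 12 79] [262.26582278 245.81012658]
top0 [] []
tf [[12 10  5  7  9]] [[232.33333333 231.33333333]]
```

The black specimen hasn't moved: its bounding box is the same, only shaded. Handing in.

```bash
python3 -c "
from workcell import ticket
print(ticket.finish_job())"
```

```text
the job is handed in; nothing more can be done
None
```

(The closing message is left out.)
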